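Load the tube rocker and start it

ROBOT

A 6-joint arm with a two-finger parallel gripper is mounted at the origin on the work surface. World frame = base frame: x ahead of the robot, y to its left, z up, the work surface at z = 0. Lengths are in m, angles in rad, forces in N, time in s.
With the tool pointing down it reaches from about 0.275 to 0.875 m from the base axis. Payload 12.5 kg.
Tool frame: the origin (TCP) lies on the centre line of the jaws, within the pads' length; the fingertips stand 11 mm ahead of it and the grasp point (between the pads) lies 8 mm behind it; x points along the fingers, y is the direction in which the jaws open and shut, and the axes are right-handed (so a half turn about x gives the same grasp; the last joint's range is limited). The gripper opens to 85 mm and grips with 20 to 120 N. Pads are 22 mm wide; open, the fingers measure 114 mm over their backs; the gripper's body (76 mm by 85 mm) begins 54 mm behind the grasp point. The pads swing forward as they close: fully open they stand 13 mm farther back than shut.
Start: joints at [1.106, 0.351, 1.652, -0, 1.139, -0.085], TCP at [0.204, 0.511, 0.242] pointing down, gripper open.
Joint ranges: [-2.75, 2.75], [-0.79, 2.1], [0.01, 2.65], [-1.57, 4.71], [0.07, 3.14], [-2.87, 2.87]. Speed limits (rad/s): [2.22, 2.22, 2.79, 3.14, 3.14, 3.14].

INTERFACE

Orientations are given as a unit quaternion [x, y, z, w].
In Python, from rig import * gives the robot as it stands.
- The arm moves only by the shell command python3 -m crank 'ROWS' [FORCE]. ROWS is JSON, a list of rows, each an object of numbers: "fingers": the opening, from 0 (shut) to 1 (fully open); "x", "y", "z": the shift along the tool's x, y, z in cm; "wx", "wy", "wz": the turn, a rotation vector about the tool's x, y, z in degrees. In form: [{"fingers": .., "x": .., "y": .., "z": .., "wx": .., "wy": .., "wz": ..}, ...]. A call has 1 to 8 rows; each row is the pose to reach, as a shift and turn from the pose measured when the call began, along the tool's axes at that moment; what a row does not reach only later rows make up. A row lasts 1/10 s, in which the tool goes at most 50 mm and 8.59 degrees, less where a joint would pass 70% of its speed; a pose out of reach is approached as far as the arm can. A call with a gripper value outside its range is refused whole. The fingers move at their own pace and stop on an object; FORCE is the grip in N (left out, the last holds). Time passes only in rows, so rows that repeat a pose let the fingers close. It gives the time, the measured TCP pose, the force and the opening at its end, in the units of the state.
- state(): the state, without advancing time (a new reading comes with each control period).
- grab_frame(name): name is "scene" or "top" or "wrist"; returns a dict with "color" (400x640x3 uint8, red, green, blue), "range_z" (400x640 float32, m along the optical axis (not along the pixel's ray), 0 where there is no reading), "mtx" (3x3 intrinsics, pixels), "extrinsics" (4x4, takes a point from camera to world coordinates). Camera axes: x right, y down, z forward; pixel columns grow to the right and rows downward; lengths in m; the calibration is good to about 2 mm. A picture is of the moment at which its call begins.
- job_done(): hands the job in, once; it reports no verdict.
The state is a dict: "t": time; "joint_pos": joint angles; "joint_velocities": joint speeds; "joint_torque": joint torques, N m; "tcp_pos": TCP position; "tcp_rot": TCP orientation; "ft_force": force on the tool from outside, world axes, zero at the start; "wrist_torque": the same for the moment, N m; "opening": finger opening in m.
Only numpy, scipy, OpenCV 4.12 (cv2) and the standard library are available. Lean on these libraries where they do the work, as an engineer would, in place of code of your own. Each camera call takes 0.05 s, during which the arm holds its last target.

TASK

Swing the rocker's clear hood fully open and lay every sample tube from the blue pad across the platform, each cradled in its own V-groove, centred on the two combs with its body resting in both notches and its cap overhanging. When all of them lie there, close the hood fully, and only then start slow rocking: push the dial in, turn it clockwise to the next position and let it spring back out. Leave the amber jar and the marker pen where they are.

Things in the scene. Friction and masses are not known exactly. Their poses are not given: they have to be found in the camera images.
- hood (a joint): The clear hinged hood over the rocker's platform: a five-sided box of 3 mm plastic, 171 mm deep (front to rear), 274 mm wide, 70 mm high, hinged along its rear lower edge. In rad: 0 = closed (start), grows as the front rises, 1.5 = stop, fully open. A friction hinge: it stays at any angle; moving it takes about 4 N at the handle.
- hood_hinge (a point): Point on the hood's hinge line, mid-width; fixed to the rocker, with the rocker's axes: x points from the dial side (front) to the hinge side (rear), y along the hinge line and across the grooves, z up. 76 mm above the table. The hinge turns about this y axis.
- hood_handle (a point): Middle of the hood's handle, moving with the hood: a round steel bar 10 mm thick, 112 mm long along y, 35 mm off the hood's front face on two 8 mm posts at y +-50 mm. Closed: 206 mm in front of and 45 mm above the hinge line (46 mm over the console deck). At 1.5 rad the bar is the topmost part, 284 mm over the table. It may turn between the fingers as the hood swings.
- dial_push (a joint): How far the rocker's dial is pushed in (down), m: 0 = out, 0.008 = fully in. A spring pushes it back out: 3 N at the start, 8 N fully in. The dial cannot turn unless it is in by 0.006 or more, and must not be forced. It comes out again only at one of its three places; elsewhere it stays caught about 0.005 in.
- dial (a joint): Turn of the dial in rad, clockwise seen from above: 0 = off (start, pointer to the front of the rocker), 1.047 (60 deg) = slow rocking, 2.094 = fast. At each place it has about 0.1 rad of free play either way once sprung out.
- dial_grip (a point): On the dial's vertical axis, half-way up its grip, moving with the dial; 114 mm above the table when out. The dial, on the deck in front of the hood: a black disc of 56 mm diameter, its top 28 mm above the deck, and on it a bar grip 44 mm long, 13 mm thick, 22 mm high, along this point's x axis (white pointer line at -x). z up.
- groove1 (a point): Groove 1 of 5, numbered from the -y side, 50 mm apart along y: where the centre of a tube lies when seated in it, 118 mm above the table. Axes of the rocker: a seated tube lies along x, either way round.
- groove2 (a point): Groove 2 of 5, numbered from the -y side, 50 mm apart along y: where the centre of a tube lies when seated in it, 118 mm above the table. Axes of the rocker: a seated tube lies along x, either way round.
- groove3 (a point): Groove 3 of 5, numbered from the -y side, 50 mm apart along y: where the centre of a tube lies when seated in it, 118 mm above the table. Axes of the rocker: a seated tube lies along x, either way round. A groove is two 90-degree V-notches 21 mm deep, in two combs 8 mm thick at x +-27 mm (46 mm free between); comb tops are 3 mm above this point, the plate 33 mm below.
- groove4 (a point): Groove 4 of 5, numbered from the -y side, 50 mm apart along y: where the centre of a tube lies when seated in it, 118 mm above the table. Axes of the rocker: a seated tube lies along x, either way round.
- groove5 (a point): Groove 5 of 5, numbered from the -y side, 50 mm apart along y: where the centre of a tube lies when seated in it, 118 mm above the table. Axes of the rocker: a seated tube lies along x, either way round.
- tube1_mid (a point): Centre of a sample tube: white cylinder 26 mm in diameter, 120 mm long along x; x = -60 mm is its flat bottom, x = +42 to +60 mm its orange hexagonal anti-roll cap, 26 mm across flats. About 55 g. It starts lying on the blue bench pad (2 mm thick). Three to five tubes are there; absent ones read None.
- tube2_mid (a point): Centre of a sample tube: white cylinder 26 mm in diameter, 120 mm long along x; x = -60 mm is its flat bottom, x = +42 to +60 mm its orange hexagonal anti-roll cap, 26 mm across flats. About 55 g. It starts lying on the blue bench pad (2 mm thick). Three to five tubes are there; absent ones read None.
- tube3_mid (a point): Centre of a sample tube: white cylinder 26 mm in diameter, 120 mm long along x; x = -60 mm is its flat bottom, x = +42 to +60 mm its orange hexagonal anti-roll cap, 26 mm across flats. About 55 g. It starts lying on the blue bench pad (2 mm thick). Three to five tubes are there; absent ones read None.
- tube4_mid (a point): Centre of a sample tube: white cylinder 26 mm in diameter, 120 mm long along x; x = -60 mm is its flat bottom, x = +42 to +60 mm its orange hexagonal anti-roll cap, 26 mm across flats. About 55 g. It starts lying on the blue bench pad (2 mm thick). Three to five tubes are there; absent ones read None.
- tube5_mid (a point): Centre of a sample tube: white cylinder 26 mm in diameter, 120 mm long along x; x = -60 mm is its flat bottom, x = +42 to +60 mm its orange hexagonal anti-roll cap, 26 mm across flats. About 55 g. It starts lying on the blue bench pad (2 mm thick). Three to five tubes are there; absent ones read None.
- jar: Bystander: small amber jar 38 mm in diameter, 50 mm high, standing on the pad among the tubes; origin at its underside.
- marker: Bystander: black marker pen, 100 x 13 x 12 mm, lying on the table just in front of the pad; origin at its underside.
Things that resemble listed ones, but are neither listed nor needed, are in the scene too. Leave any green look-alike of the part that bears tube1_mid alone. Leave any purple look-alike of the part that bears tube2_mid alone.

How it is judged:
On the way, in this order (a step that is already met when the one before it is completed fails the run):
1. the hood is swung open (value of joint hood above 1.25 rad), for 0.2 s.
2. every tube lies cradled in a groove, with the dial still off (x of tube1_mid in the frame of groove3 between -0.013 and 0.013 m and y of tube1_mid in the frame of groove3 between -0.106 and 0.106 m and z of tube1_mid in the frame of groove3 between -0.004 and 0.004 m and angle between the x axis of each of tube1_mid, tube2_mid, tube3_mid, tube4_mid, tube5_mid and the x axis of groove3, either way round below 0.07 rad and x of tube2_mid in the frame of groove3 between -0.013 and 0.013 m and y of tube2_mid in the frame of groove3 between -0.106 and 0.106 m and z of tube2_mid in the frame of groove3 between -0.004 and 0.004 m and x of tube3_mid in the frame of groove3 between -0.013 and 0.013 m and y of tube3_mid in the frame of groove3 between -0.106 and 0.106 m and z of tube3_mid in the frame of groove3 between -0.004 and 0.004 m and x of tube4_mid in the frame of groove3 between -0.013 and 0.013 m and y of tube4_mid in the frame of groove3 between -0.106 and 0.106 m and z of tube4_mid in the frame of groove3 between -0.004 and 0.004 m and x of tube5_mid in the frame of groove3 between -0.013 and 0.013 m and y of tube5_mid in the frame of groove3 between -0.106 and 0.106 m and z of tube5_mid in the frame of groove3 between -0.004 and 0.004 m and value of joint dial below 0.25 rad), for 0.2 s.
3. the hood is closed over the cradled tubes, with the dial still off (all of step 2 and value of joint hood below 0.04 rad), for 0.2 s.
4. the dial is turned to slow rocking and has sprung back out (value of joint dial between 0.867 and 1.227 rad and value of joint dial_push below 0.002 m and value of joint hood below 0.04 rad), for 0.2 s.
At the end, for the whole second after the job is handed in: Every tube present lies in a groove (centre within 4 mm of the seated height and 13 mm of the groove's middle lengthwise, along the groove within 4 deg), the hood is closed within 0.04 rad, and the dial is within 0.18 rad of slow rocking (1.047) and sprung out to within 2 mm (all of step 4 and x of tube1_mid in the frame of groove3 between -0.013 and 0.013 m and y of tube1_mid in the frame of groove3 between -0.106 and 0.106 m and z of tube1_mid in the frame of groove3 between -0.004 and 0.004 m and angle between the x axis of each of tube1_mid, tube2_mid, tube3_mid, tube4_mid, tube5_mid and the x axis of groove3, either way round below 0.07 rad and x of tube2_mid in the frame of groove3 between -0.013 and 0.013 m and y of tube2_mid in the frame of groove3 between -0.106 and 0.106 m and z of tube2_mid in the frame of groove3 between -0.004 and 0.004 m and x of tube3_mid in the frame of groove3 between -0.013 and 0.013 m and y of tube3_mid in the frame of groove3 between -0.106 and 0.106 m and z of tube3_mid in the frame of groove3 between -0.004 and 0.004 m and x of tube4_mid in the frame of groove3 between -0.013 and 0.013 m and y of tube4_mid in the frame of groove3 between -0.106 and 0.106 m and z of tube4_mid in the frame of groove3 between -0.004 and 0.004 m and x of tube5_mid in the frame of groove3 between -0.013 and 0.013 m and y of tube5_mid in the frame of groove3 between -0.106 and 0.106 m and z of tube5_mid in the frame of groove3 between -0.004 and 0.004 m); the robot touches nothing.
It fails at once if the jar is shoved more than 60 mm from its place or tipped over (distance of jar from where it was at the start of the episode above 0.06 m or angle between jar's own z axis and vertical above 0.8 rad).
It fails at once if the marker pen is shoved more than 60 mm from its place (distance of marker from where it was at the start of the episode above 0.06 m).
It fails at once if the dial is forced round without being pushed in (value of joint dial between 0.3 and 0.8 rad and value of joint dial_push below 0.003 m).
Of tube1, tube2, tube3, tube4, tube5 only 3 to 5 are there at a start; the rules pass over those that are not, and their reading is None.
At some moment in a run one of tube1, tube2, tube3, tube4, tube5 may be knocked a few centimetres aside while the robot is not near it.
Once in a run the grip may slacken for a moment while it holds something.
It also fails if it takes over 210 s, if anything falls off the work surface, if the arm or the gripper's body presses on something with over 40 N, if the wrist force passes 120 N, or if a joint passes its speed limit or range.

## Working session

There is one attempt and no reset: what is moved stays moved. The work goes in short steps, Python scripts to look and compute and a shell command to move; the robot and the scene stay as the last step left them, time stands still between calls to the robot, and variables do not carry over. Pictures are saved under pics/ and viewed, and the job is handed in when it is done.

```bash
ls; mkdir -p pics; cat > h.py <<'E'
from rig import *
import numpy as np, cv2
from scipy.spatial.transform import Rotation as R
def snap(n,tag):
    f=grab_frame(n); cv2.imwrite(f'pics/{tag}.png',f['color'][:,:,::-1]); return f
def pts(f):
    z=f['range_z'];K=f['mtx'];v,u=np.mgrid[0:z.shape[0],0:z.shape[1]]
    P=np.stack([(u-K[0,2])/K[0,0]*z,(v-K[1,2])/K[1,1]*z,z],-1)
    E=f['extrinsics'];return P@E[:3,:3].T+E[:3,3]
E
python3 - <<'E'
from h import *
print(state())
for n in ['scene','top','wrist']:
    f=snap(n,n+'0');print(n,f['mtx'],f['extrinsics'])
    np.savez(f'{n}0.npz',**f)
E
```

```text
pics
{'t': 0.0, 'joint_pos': array([ 1.10638712e+00,  3.51261994e-01,  1.65241591e+00,  1.32536361e-05,
        1.13907878e+00, -8.45873884e-02]), 'joint_velocities': array([ 3.07444020e-05, -6.95776885e-04, -1.38089335e-03, -8.26506613e-04,
        8.26749696e-04, -7.73288221e-04]), 'joint_torque': array([-2.21979317e-03, -5.06112778e+01, -2.91394365e+01, -2.09066070e-04,
        4.65728794e-03,  2.14691798e-08]), 'tcp_pos': array([0.20374338, 0.51053795, 0.24174741]), 'tcp_rot': array([ 0.13308846,  0.69450891, -0.13387844,  0.69427761]), 'ft_force': array([-0.10247069,  0.0599938 , -1.02280031]), 'wrist_torque': array([-0.01388642,  0.01496016, -0.02527228]), 'opening': 0.08514913886411316}
scene [[520.90560696   0.         326.58535744]
 [  0.         520.90560696 202.18561576]
 [  0.           0.           1.        ]] [[ 0.32509587  0.74604128 -0.5811498   1.28106251]
 [ 0.94565334 -0.26116429  0.19373431 -0.29795704]
 [-0.00724178 -0.61254847 -0.79039986  1.09852875]
 [ 0.          0.          0.          1.        ]]
top [[492.4615606    0.         327.86427724]
 [  0.         492.4615606  204.55276412]
 [  0.           0.           1.        ]] [[ 2.38620307e-04 -9.94484671e-01  1.04881757e-01  4.27337099e-01]
 [-9.99869380e-01  1.45768362e-03  1.60965377e-02 -5.31652236e-02]
 [-1.61606444e-02 -1.04871898e-01 -9.94354423e-01  1.24963669e+00]
 [ 0.00000000e+00  0.00000000e+00  0.00000000e+00  1.00000000e+00]]
wrist [[351.91787389   0.         318.75994633]
 [  0.         351.91787389 206.390091  ]
 [  0.           0.           1.        ]] [[ 0.37114744  0.89295129  0.25473037  0.13880599]
 [ 0.92857303 -0.35652345 -0.10316569  0.53629322]
 [-0.00130459  0.27482543 -0.96149326  0.37427213]
 [ 0.          0.          0.          1.        ]]
```

View pics/scene0.png

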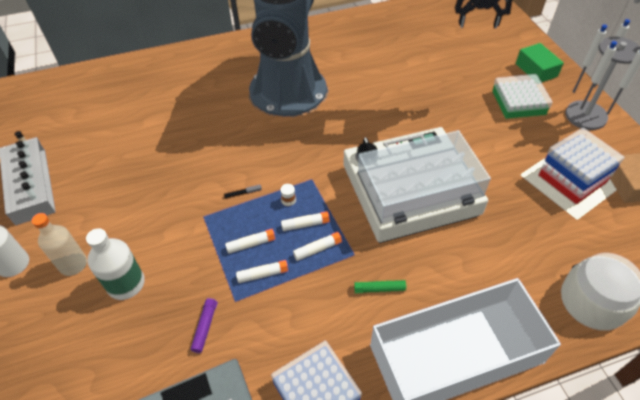

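View pics/top0.png

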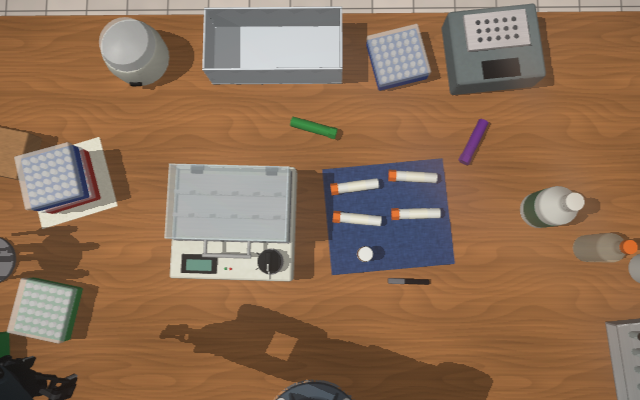

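The top view shows four white tubes with orange caps, at about (357,186), (413,177), (357,219) and (416,213) on the blue pad. The jar is at (366,254) and the marker at (409,281). A green look-alike at (314,127) and a purple one at (474,142) lie off the pad, so I'll leave them alone. The rocker is at (170-297, 165-280), with the dial at (270,262).

```bash
python3 - <<'E'
from h import *
f=dict(np.load('top0.npz'));P=pts(f);c=f['color']
a=cv2.resize(c[150:290,160:300],None,fx=4,fy=4,interpolation=cv2.INTER_CUBIC)
cv2.imwrite('pics/crA.png',a[:,:,::-1])
b=cv2.resize(c[150:290,310:460],None,fx=4,fy=4,interpolation=cv2.INTER_CUBIC)
cv2.imwrite('pics/crB.png',b[:,:,::-1])
hsv=cv2.cvtColor(c,cv2.COLOR_RGB2HSV)
# tubes: white / orange on pad region
reg=np.zeros(c.shape[:2],bool);reg[155:275,320:456]=1
wh=reg&(hsv[...,1]<70)&(hsv[...,2]>150)
og=reg&(hsv[...,0]<20)&(hsv[...,1]>140)&(hsv[...,2]>140)
for nm,m in (('wh',wh),('og',og)):
    n,l,s,ce=cv2.connectedComponentsWithStats(m.astype(np.uint8))
    for i in range(1,n):
        if s[i,4]>15:
            q=P[l==i];print(nm,s[i],ce[i].round(1),np.median(q,0).round(4),q[:,2].max().round(3))
for u,v in [(270,262),(268,275),(205,247),(235,247),(175,240),(290,240),(172,275),(293,277),(168,167),(295,167),(230,200),(240,255)]: print(u,v,P[v,u].round(4))
E
```

```text
wh [396 171  41  12 383] [416.1 176.4] [ 0.6274 -0.2542  0.0262] 1.25
wh [338 179  41  14 384] [357.7 185.4] [ 0.6051 -0.1076  0.0263] 1.25
wh [399 208  42  11 382] [419.1 213.2] [ 0.5346 -0.2585  0.026 ] 1.25
wh [340 213  41  13 380] [359.9 218.8] [ 0.5201 -0.1133  0.0265] 1.25
wh [358 247  15  14 166] [365.1 253.6] [ 0.4334 -0.1237  0.0521] 0.06
og [320 155  81  12 754] [356.  159.5] [ 6.763e-01 -1.027e-01  2.000e-04] 1.25
og [389 170   7  11  73] [392.  175.3] [ 0.6298 -0.1943  0.027 ] 0.034
og [330 183   9  12  78] [333.9 188.7] [ 0.5957 -0.0487  0.0265] 0.034
og [391 208   8  12  82] [394.8 213.8] [ 0.5325 -0.2     0.026 ] 1.25
og [333 211   7  12  75] [336.1 217. ] [ 0.525  -0.0536  0.0265] 0.034
og [452 231   4  28  60] [454.2 241.3] [ 4.687e-01 -3.518e-01 -1.000e-04] 0.007
og [320 240  11  35 324] [324.3 258.4] [ 4.21e-01 -2.33e-02  4.00e-04] 1.25
og [349 264 107  11 590] [418.2 271. ] [ 0.3911 -0.2695  0.0005] 1.25
270 262 [0.4149 0.0961 0.1283]
268 275 [0.3837 0.1077 0.0743]
205 247 [0.4488 0.2455 0.1262]
235 247 [0.4498 0.1871 0.0757]
175 240 [0.4665 0.3314 0.0758]
290 240 [0.4665 0.0563 0.0731]
172 275 [0.3836 0.3355 0.0768]
293 277 [ 3.76e-01  5.48e-02 -3.00e-04]
168 167 [0.6571 0.38   0.0018]
295 167 [0.6565 0.0517 0.    ]
230 200 [0.5538 0.1851 0.1512]
240 255 [0.4307 0.1643 0.1298]
```

View pics/crA.png

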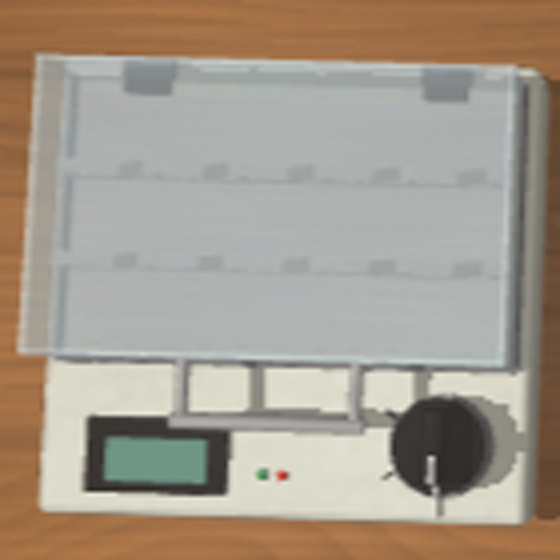

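View pics/crB.png

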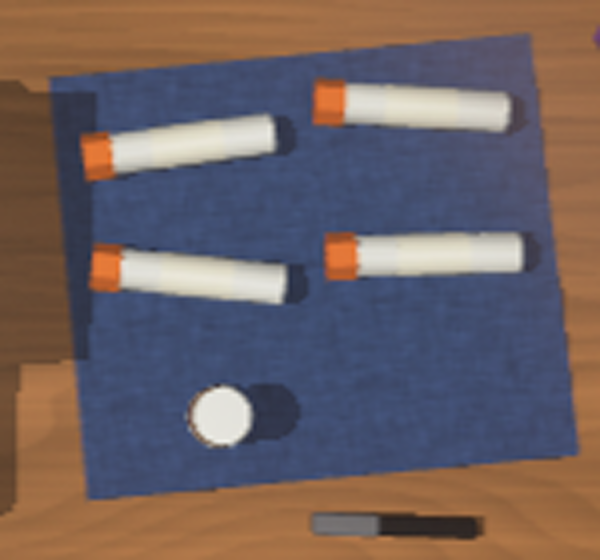

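```bash
python3 - <<'E'
from h import *
f=dict(np.load('top0.npz'));P=pts(f)
def box(u0,u1,v0,v1,z0,z1):
    q=P[v0:v1,u0:u1].reshape(-1,3);return q[(q[:,2]>z0)&(q[:,2]<z1)]
q=box(195,258,235,262,.115,.135)
for xx in np.arange(.43,.48,.004):
    s=q[abs(q[:,0]-xx)<.002]; 
    if len(s):print(xx.round(3),len(s),s[:,1].min().round(3),s[:,1].max().round(3),np.median(s[:,2]).round(4))
b=box(202,251,250,262,.12,.135)
print('bar',len(b),np.polyfit(b[:,1],b[:,0],1),b.min(0),b.max(0))
# deck z histogram
d=box(160,300,155,285,.06,.16);h,e=np.histogram(d[:,2],50);print([(round(a,3),int(n)) for a,n in zip(e,h) if n>60])
# hood top edges
t=box(160,300,155,250,.142,.156)
for yy in np.arange(.07,.34,.03):
    s=t[abs(t[:,1]-yy)<.008]; 
    if len(s):print('top y',yy.round(2),s[:,0].min().round(4),s[:,0].max().round(4))
for xx in np.arange(.47,.65,.03):
    s=t[abs(t[:,0]-xx)<.008]
    if len(s):print('top x',xx.round(2),s[:,1].min().round(4),s[:,1].max().round(4),np.median(s[:,2]).round(4))
# deck/base outline
d=box(160,300,155,285,.070,.08); r=cv2.minAreaRect(d[:,:2].astype(np.float32)*1000);print('base',r)
# dial
k=box(255,288,245,282,.09,.135)
kk=k[k[:,2]>.120];print('grip',len(kk),kk.min(0),kk.max(0),cv2.minAreaRect(kk[:,:2].astype(np.float32)*1000))
kd=k[(k[:,2]<.112)&(k[:,2]>.095)];print('disc',kd.min(0),kd.max(0),np.median(kd[:,2]),cv2.minEnclosingCircle(kd[:,:2].astype(np.float32)*1000))
E
```

```text
0.43 98 0.142 0.253 0.1258
0.434 75 0.142 0.253 0.125
0.438 14 0.145 0.251 0.1261
0.442 6 0.145 0.251 0.1237
0.446 14 0.144 0.251 0.125
0.45 15 0.143 0.251 0.1249
0.454 15 0.143 0.252 0.1247
0.458 7 0.144 0.249 0.1236
0.462 14 0.143 0.248 0.1255
0.466 16 0.174 0.269 0.1263
bar 232 [0.02371078 0.42647499] [0.42386016 0.14171115 0.1201636 ] [0.44204013 0.2529884  0.13111181]
[(np.float64(0.068), 94), (np.float64(0.07), 277), (np.float64(0.072), 649), (np.float64(0.074), 1147), (np.float64(0.076), 1062), (np.float64(0.078), 616), (np.float64(0.08), 265), (np.float64(0.082), 97), (np.float64(0.1), 65), (np.float64(0.102), 126), (np.float64(0.104), 98), (np.float64(0.123), 106), (np.float64(0.125), 136), (np.float64(0.127), 84), (np.float64(0.14), 97), (np.float64(0.142), 633), (np.float64(0.144), 2001), (np.float64(0.145), 3183), (np.float64(0.147), 2285), (np.float64(0.149), 731), (np.float64(0.151), 133)]
top y 0.07 0.4617 0.6325
top y 0.1 0.4639 0.6326
top y 0.13 0.4639 0.6347
top y 0.16 0.4639 0.6352
top y 0.19 0.4662 0.635
top y 0.22 0.4662 0.6355
top y 0.25 0.4664 0.6374
top y 0.28 0.4685 0.6377
top y 0.31 0.4685 0.6381
top y 0.34 0.4687 0.5503
top x 0.47 0.0604 0.3346 0.1466
top x 0.5 0.0588 0.3327 0.1463
top x 0.53 0.0589 0.3319 0.1466
top x 0.56 0.057 0.3312 0.1464
top x 0.59 0.0571 0.3319 0.1466
top x 0.62 0.0554 0.3304 0.1464
base ((509.97894287109375, 195.66209411621094), (291.9800109863281, 273.895751953125), 88.55878448486328)
grip 102 [0.39674422 0.09611247 0.12008047] [0.43750167 0.10841281 0.13095283] ((417.1244812011719, 102.25675964355469), (40.74843978881836, 12.283936500549316), 0.05950343981385231)
disc [0.38923647 0.07550106 0.0973858 ] [0.44234294 0.13013205 0.11135093] 0.10378577668430389 ((416.6204833984375, 102.99909973144531), 27.820098876953125)
```

```bash
cat >> h.py <<'E'
def plan(p,psi,prev=None,n=None,flip=0):
    """tool down at p, jaw (tool y) direction at world angle psi (mod pi)"""
    s=state(); M=R.from_quat(s['tcp_rot']); A=M.as_matrix()
    best=None
    for k in ([0,1] if not flip else [flip-1]):
        a=psi+k*np.pi; x=np.array([0,0,-1.]);y=np.array([np.cos(a),np.sin(a),0]);z=np.cross(x,y)
        T=R.from_matrix(np.stack([x,y,z],1)); rv=(M.inv()*T).as_rotvec(degrees=True)
        if best is None or np.linalg.norm(rv)<np.linalg.norm(best): best=rv
    d=A.T@(np.array(p)-s['tcp_pos'])*100
    print('at',s['tcp_pos'].round(4),'jawang',np.arctan2(A[1,1],A[0,1]).round(3),'tilt',A[2].round(3),'j',s['joint_pos'].round(2),'F',s['ft_force'].round(1),'op',s['opening'].round(4),'t',round(s['t'],2))
    print('  shift cm',d.round(2),'rot deg',best.round(2))
    return d,best
E
python3 - <<'E'
from h import *
plan([.431,.1973,.22],-.024)
E
```

```text
Traceback (most recent call last):
  File "h.py", line 19, in plan
    print('at',s['tcp_pos'].round(4),'jawang',np.arctan2(A[1,1],A[0,1]).round(3),'tilt',A[2].round(3),'j',s['joint_pos'].round(2),'F',s['ft_force'].round(1),'op',s['opening'].round(4),'t',round(s['t'],2))
                                                                                                                                                                  ^^^^^^^^^^^^^^^^^^
AttributeError: 'float' object has no attribute 'round'
```

```bash
sed -i "s/s\['opening'\].round(4)/round(s['opening'],4)/" h.py
python3 - <<'E'
from h import *
plan([.431,.1973,.22],-.024)
E
```

```text
at [0.2038 0.5106 0.2419] jawang 1.191 tilt [-1.    -0.001 -0.   ] j [ 1.11  0.35  1.65  0.    1.14 -0.08] F [0.8 0.  0.9] op 0.0853 t 0.15
  shift cm [  2.2  -20.67  32.72] rot deg [6.962e+01 3.000e-02 5.000e-02]
```

```bash
python3 -m crank '[{"fingers":0.36,"x":0.2,"y":-2.1,"z":3.3,"wx":7},{"fingers":0.36,"x":0.4,"y":-4.1,"z":6.5,"wx":14},{"fingers":0.36,"x":0.6,"y":-6.2,"z":9.8,"wx":21},{"fingers":0.36,"x":0.8,"y":-8.3,"z":13.1,"wx":28},{"fingers":0.36,"x":1,"y":-10.3,"z":16.4,"wx":35},{"fingers":0.36,"x":1.2,"y":-12.4,"z":19.6,"wx":42},{"fingers":0.36,"x":1.4,"y":-14.5,"z":22.9,"wx":49},{"fingers":0.36,"x":1.6,"y":-16.5,"z":26.2,"wx":56}]' 40
python3 -c "
from h import *
plan([.431,.1973,.20],-.024)"
```

```text
at [0.2038 0.5106 0.2419] jawang 1.191 tilt [-1.    -0.001 -0.   ] j [ 1.11  0.35  1.65  0.    1.14 -0.08] F [0.8 0.  0.9] op 0.0853 t 0.15
  shift cm [  4.2  -20.67  32.72] rot deg [6.962e+01 3.000e-02 5.000e-02]invalid input
```

```bash
python3 -m crank '[{"fingers":0.36,"x":0.2,"y":-2.1,"z":3.3,"wx":7,"wy":0,"wz":0},{"fingers":0.36,"x":0.4,"y":-4.1,"z":6.5,"wx":14,"wy":0,"wz":0},{"fingers":0.36,"x":0.6,"y":-6.2,"z":9.8,"wx":21,"wy":0,"wz":0},{"fingers":0.36,"x":0.8,"y":-8.3,"z":13.1,"wx":28,"wy":0,"wz":0},{"fingers":0.36,"x":1,"y":-10.3,"z":16.4,"wx":35,"wy":0,"wz":0},{"fingers":0.36,"x":1.2,"y":-12.4,"z":19.6,"wx":42,"wy":0,"wz":0},{"fingers":0.36,"x":1.4,"y":-14.5,"z":22.9,"wx":49,"wy":0,"wz":0},{"fingers":0.36,"x":1.6,"y":-16.5,"z":26.2,"wx":56,"wy":0,"wz":0}]' 40
python3 -c "
from h import *
plan([.431,.1973,.20],-.024)"
```

```text
t: 0.95
tcp_pos: [0.3865, 0.2588, 0.2259]
tcp_rot: [0.445, 0.549, -0.446, 0.549]
ft_force: [0.1, 0.1, -0.0]
opening: 0.0307
at [0.3865 0.2588 0.2259] jawang 0.209 tilt [-1.    -0.001  0.001] j [ 0.49  0.22  1.88 -0.    1.05  0.28] F [ 0.1  0.1 -0. ] op 0.0307 t 0.95
  shift cm [2.59 3.08 6.93] rot deg [13.33  0.04  0.03]
```

```bash
python3 -m crank '[{"fingers":0.36,"x":1,"y":1.5,"z":3.5,"wx":6.7,"wy":0,"wz":0},{"fingers":0.36,"x":2,"y":3.1,"z":6.9,"wx":13.3,"wy":0,"wz":0},{"fingers":0.36,"x":2.6,"y":3.1,"z":6.9,"wx":13.3,"wy":0,"wz":0},{"fingers":0.36,"x":2.6,"y":3.1,"z":6.9,"wx":13.3,"wy":0,"wz":0}]'
python3 -c "
from h import *
plan([.431,.1973,.113],-.024)
snap('wrist','w1')"
```

```text
t: 1.35
tcp_pos: [0.4308, 0.1971, 0.1991]
tcp_rot: [-0.505, -0.494, 0.507, -0.494]
ft_force: [0.2, 1.1, -0.1]
opening: 0.0306
at [0.4308 0.1971 0.1991] jawang -0.024 tilt [-1.    -0.002  0.001] j [ 0.33  0.27  1.89 -0.    0.99  0.36] F [ 0.2  1.1 -0.1] op 0.0306 t 1.35
  shift cm [ 8.61  0.04 -0.03] rot deg [-0.01  0.08  0.13]
```

View pics/w1.png

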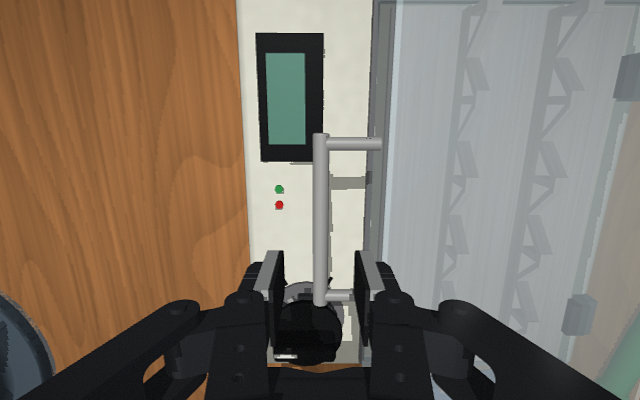

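The bar (columns 315-328, rows 133-305) lies between the fingers, so I'll descend and grip it.

```bash
python3 -m crank '[{"fingers":0.36,"x":3,"y":0,"z":0,"wx":0,"wy":0,"wz":0},{"fingers":0.36,"x":6,"y":0,"z":0,"wx":0,"wy":0,"wz":0},{"fingers":0.36,"x":8.6,"y":0,"z":0,"wx":0,"wy":0,"wz":0},{"fingers":0.36,"x":8.6,"y":0,"z":0,"wx":0,"wy":0,"wz":0},{"fingers":0.36,"x":8.6,"y":0,"z":0,"wx":0,"wy":0,"wz":0}]'
python3 -m crank '[{"fingers":0,"x":0,"y":0,"z":0,"wx":0,"wy":0,"wz":0},{"fingers":0,"x":0,"y":0,"z":0,"wx":0,"wy":0,"wz":0},{"fingers":0,"x":0,"y":0,"z":0,"wx":0,"wy":0,"wz":0},{"fingers":0,"x":0,"y":0,"z":0,"wx":0,"wy":0,"wz":0},{"fingers":0,"x":0,"y":0,"z":0,"wx":0,"wy":0,"wz":0}]' 40
python3 -c "
from h import *
plan([.431,.1973,.113],-.024)
import math
# arc
for th in np.arange(0,1.56,.1):
    a=math.atan2(45,206)+th;r=.2109
    print(round(th,1),((.206-r*math.cos(a))*100).__round__(2),((r*math.sin(a)-.045)*100).__round__(2))
"
```

```text
t: 1.9
tcp_pos: [0.4302, 0.1989, 0.1145]
tcp_rot: [-0.505, -0.495, 0.505, -0.495]
ft_force: [-1.4, -1.8, 5.7]
opening: 0.0308
t: 2.4
tcp_pos: [0.4316, 0.2001, 0.1153]
tcp_rot: [0.506, 0.495, -0.504, 0.496]
ft_force: [6.5, 1.9, -0.8]
opening: 0.0083
at [0.4316 0.2001 0.1153] jawang -0.018 tilt [-1.     0.003 -0.001] j [ 0.34  0.4   1.95 -0.    0.78  0.36] F [ 6.5  1.9 -0.8] op 0.0083 t 2.4
  shift cm [ 0.23 -0.05  0.28] rot deg [ 0.32 -0.05 -0.19]
0.0 -0.0 0.0
0.1 0.55 2.04
0.2 1.3 4.0
0.3 2.25 5.89
0.4 3.38 7.67
0.5 4.68 9.33
0.6 6.14 10.85
0.7 7.74 12.22
0.8 9.47 13.42
0.9 11.32 14.44
1.0 13.25 15.27
1.1 15.27 15.9
1.2 17.33 16.33
1.3 19.43 16.56
1.4 21.53 16.57
1.5 23.63 16.37
```

```bash
python3 -m crank '[{"fingers":0,"x":-1,"y":0.2,"z":0,"wx":0,"wy":0,"wz":0},{"fingers":0,"x":-2.0,"y":0.5,"z":0,"wx":0,"wy":0,"wz":0},{"fingers":0,"x":-3,"y":0.9,"z":0,"wx":0,"wy":0,"wz":0},{"fingers":0,"x":-4,"y":1.3,"z":0,"wx":0,"wy":0,"wz":0},{"fingers":0,"x":-5,"y":1.8,"z":0,"wx":0,"wy":0,"wz":0},{"fingers":0,"x":-5.9,"y":2.3,"z":0,"wx":0,"wy":0,"wz":0},{"fingers":0,"x":-6.8,"y":2.8,"z":0,"wx":0,"wy":0,"wz":0},{"fingers":0,"x":-7.7,"y":3.4,"z":0,"wx":0,"wy":0,"wz":0}]'
python3 -c "
from h import *
plan([.431+.2363,.1945,.113+.1637],-.024)
snap('scene','s2')"
```

```text
t: 3.2
tcp_pos: [0.4647, 0.1993, 0.1927]
tcp_rot: [0.505, 0.495, -0.504, 0.496]
ft_force: [-4.8, -4.9, -2.8]
opening: 0.0083
at [0.4647 0.1993 0.1927] jawang -0.018 tilt [-1.     0.001 -0.   ] j [ 0.31  0.33  1.82 -0.    0.99  0.33] F [-4.8 -4.9 -2.8] op 0.0083 t 3.2
  shift cm [-8.38 20.27  0.12] rot deg [ 0.35 -0.   -0.06]
```

View pics/s2.png

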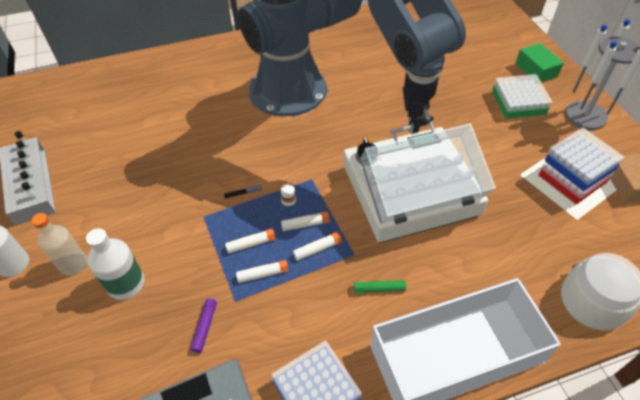

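The hood is rising with the bar: its front corner is now near (470,128). I'll continue along the arc.

```bash
python3 -m crank '[{"fingers":0,"x":-1.7,"y":1.3,"z":0,"wx":0,"wy":0,"wz":0},{"fingers":0,"x":-3.2,"y":2.8,"z":0,"wx":0,"wy":0,"wz":0},{"fingers":0,"x":-4.6,"y":4.4,"z":0,"wx":0,"wy":0,"wz":0},{"fingers":0,"x":-5.8,"y":6.1,"z":0,"wx":0,"wy":0,"wz":0},{"fingers":0,"x":-6.8,"y":7.9,"z":0,"wx":0,"wy":0,"wz":0},{"fingers":0,"x":-7.6,"y":9.9,"z":0,"wx":0,"wy":0,"wz":0},{"fingers":0,"x":-8.2,"y":11.9,"z":0,"wx":0,"wy":0,"wz":0},{"fingers":0,"x":-8.7,"y":13.9,"z":0,"wx":0,"wy":0,"wz":0}]'
python3 -c "
from h import *
plan([.431+.2363,.1945,.113+.1637],-.024)
snap('scene','s3')"
```

```text
t: 4.05
tcp_pos: [0.6052, 0.1964, 0.2829]
tcp_rot: [0.505, 0.495, -0.504, 0.496]
ft_force: [-3.4, -5.1, 1.4]
opening: 0.0085
at [0.6052 0.1964 0.2829] jawang -0.018 tilt [-1.     0.003  0.001] j [ 0.24  0.47  1.36 -0.    1.3   0.26] F [-3.4 -5.1  1.4] op 0.0085 t 4.05
  shift cm [0.64 6.21 0.08] rot deg [ 0.36  0.04 -0.16]
```

View pics/s3.png

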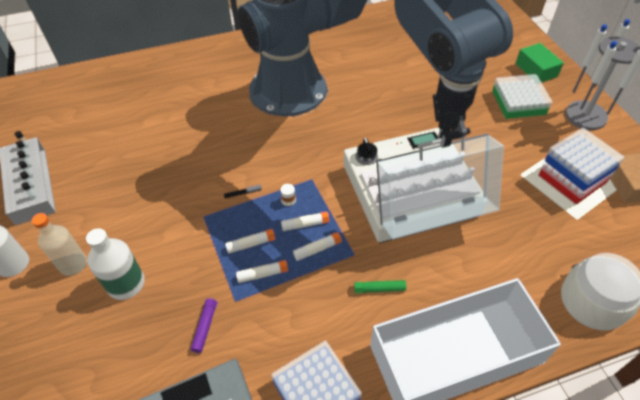

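The hood is nearly upright. One more stretch takes it to the stop.

```bash
python3 -m crank '[{"fingers":0,"x":-0.1,"y":1.0,"z":0,"wx":0,"wy":0,"wz":0},{"fingers":0,"x":-0.2,"y":2.1,"z":0,"wx":0,"wy":0,"wz":0},{"fingers":0,"x":-0.2,"y":3.2,"z":0,"wx":0,"wy":0,"wz":0},{"fingers":0,"x":-0.2,"y":4.2,"z":0,"wx":0,"wy":0,"wz":0},{"fingers":0,"x":-0.1,"y":5.3,"z":0,"wx":0,"wy":0,"wz":0},{"fingers":0,"x":0,"y":6.3,"z":0,"wx":0,"wy":0,"wz":0},{"fingers":0,"x":0,"y":6.3,"z":0,"wx":0,"wy":0,"wz":0}]'
python3 -c "
from h import *
plan([.431+.2363,.1945,.113+.1637],-.024)
snap('scene','s4')"
```

```text
t: 4.8
tcp_pos: [0.6683, 0.1947, 0.2848]
tcp_rot: [-0.503, -0.496, 0.506, -0.495]
ft_force: [-23.9, -8.3, 11.7]
opening: 0.0081
at [0.6683 0.1947 0.2848] jawang -0.018 tilt [-1.    -0.003  0.002] j [ 0.22  0.6   1.17 -0.    1.38  0.24] F [-23.9  -8.3  11.7] op 0.0081 t 4.8
  shift cm [ 0.81 -0.09  0.02] rot deg [0.34 0.1  0.17]
```

View pics/s4.png

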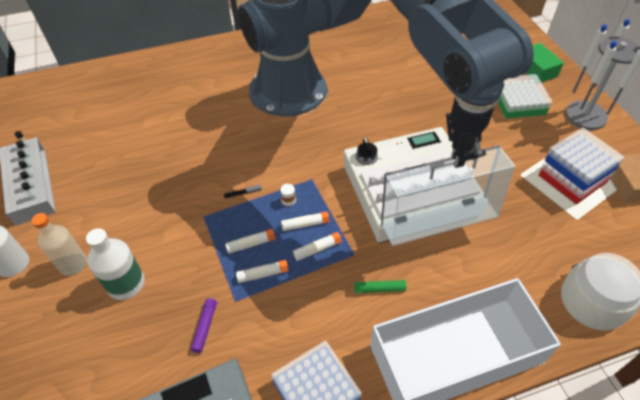

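```bash
python3 -m crank '[{"fingers":0,"x":0,"y":-0.3,"z":0,"wx":0,"wy":0,"wz":0},{"fingers":0.4,"x":0,"y":-0.3,"z":0,"wx":0,"wy":0,"wz":0},{"fingers":0.4,"x":0,"y":-0.3,"z":0,"wx":0,"wy":0,"wz":0},{"fingers":0.4,"x":0,"y":-0.3,"z":0,"wx":0,"wy":0,"wz":0},{"fingers":0.4,"x":-3,"y":-0.3,"z":0,"wx":0,"wy":0,"wz":0},{"fingers":0.4,"x":-6,"y":-0.3,"z":0,"wx":0,"wy":0,"wz":0},{"fingers":0.4,"x":-6,"y":-4,"z":4,"wx":0,"wy":0,"wz":0},{"fingers":0.4,"x":-6,"y":-7,"z":8,"wx":0,"wy":0,"wz":0}]'
python3 -c "
from h import *
plan([.42,-.13,.3],-.024)
"
```

```text
t: 5.65
tcp_pos: [0.5994, 0.1197, 0.3456]
tcp_rot: [-0.504, -0.496, 0.504, -0.496]
ft_force: [0.5, -1.1, 0.4]
opening: 0.0341
at [0.5994 0.1197 0.3456] jawang -0.016 tilt [-1.     0.     0.001] j [ 0.12  0.39  1.35 -0.    1.41  0.14] F [ 0.5 -1.1  0.4] op 0.0341 t 5.65
  shift cm [  4.59 -17.54  25.25] rot deg [ 0.46  0.07 -0.01]
```

```bash
python3 -m crank '[{"fingers":0.6,"x":0.7,"y":-2.5,"z":3.6,"wx":0,"wy":0,"wz":0},{"fingers":0.6,"x":1.4,"y":-5,"z":7.2,"wx":0,"wy":0,"wz":0},{"fingers":0.6,"x":2,"y":-7.5,"z":10.8,"wx":0,"wy":0,"wz":0},{"fingers":0.6,"x":2,"y":-10,"z":14.4,"wx":0,"wy":0,"wz":0},{"fingers":0.6,"x":2,"y":-12.5,"z":18,"wx":0,"wy":0,"wz":0},{"fingers":0.6,"x":2,"y":-15,"z":21.6,"wx":0,"wy":0,"wz":0},{"fingers":0.6,"x":2,"y":-17.5,"z":25.2,"wx":0,"wy":0,"wz":0},{"fingers":0.6,"x":2,"y":-19.5,"z":25.2,"wx":0,"wy":0,"wz":0}]'
python3 -c "
from h import *
f=snap('top','t5');np.savez('top5.npz',**f)
plan([.42,-.13,.3],-.024)
cv2.imwrite('pics/cr5.png',cv2.resize(f['color'][130:290,160:460],None,fx=2.6,fy=2.6,interpolation=cv2.INTER_CUBIC)[:,:,::-1])
"
```

```text
t: 6.45
tcp_pos: [0.3993, -0.1318, 0.3262]
tcp_rot: [-0.504, -0.494, 0.505, -0.496]
ft_force: [-0.1, 0.0, 0.4]
opening: 0.0512
at [ 0.3975 -0.1303  0.3262] jawang -0.019 tilt [-1.     0.     0.001] j [-0.43  0.02  1.85 -0.    1.28 -0.41] F [ 0.8 -0.2  1.5] op 0.0512 t 6.5
  shift cm [ 2.62  2.25 -0.08] rot deg [ 0.31  0.08 -0.01]
```

View pics/cr5.png

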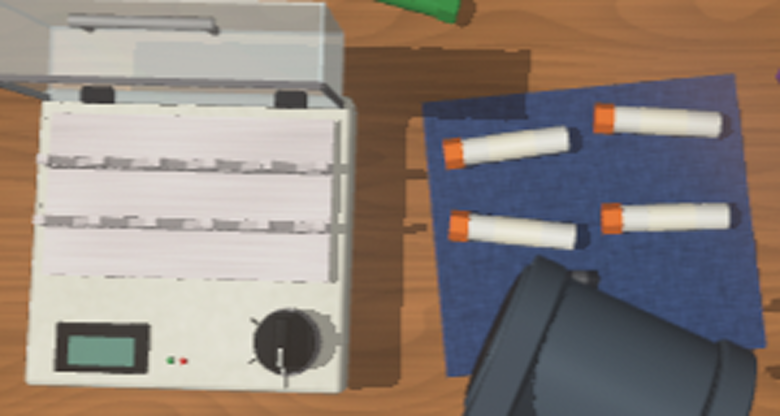

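The hood stands open. The combs are in view at crop rows ~160 and ~222, and the four tubes haven't moved. Next I measure the combs and tubes.

```bash
cat >> h.py <<'E'
def tubes(f,verbose=1):
    P=pts(f);c=f['color'];hsv=cv2.cvtColor(c,cv2.COLOR_RGB2HSV);out=[]
    wh=(hsv[...,1]<90)&(hsv[...,2]>140);og=(hsv[...,0]<20)&(hsv[...,1]>150)&(hsv[...,2]>140)
    r=(P[...,2]>.012)&(P[...,2]<.04)&(P[...,0]>.38)&(P[...,0]<.72)&(P[...,1]>-.36)&(P[...,1]<.0)
    n,l,s,ce=cv2.connectedComponentsWithStats(((wh|og)&r).astype(np.uint8))
    for i in range(1,n):
        if s[i,4]<200: continue
        q=P[l==i];q=q[:,:2];m=q.mean(0)
        rc=cv2.minAreaRect((q*1000).astype(np.float32)); 
        a=np.linalg.svd(q-m,full_matrices=False)[2][0]
        cap=P[(l==i)&og][:,:2].mean(0)
        if (cap-m)@a<0:a=-a
        t=(q-m)@a; mid=m+a*(np.percentile(t,1)+np.percentile(t,99))/2
        out.append((mid,a)); 
        if verbose:print('tube',mid.round(4),'capdir',np.arctan2(a[1],a[0]).round(3),'len',np.ptp(t).round(3),'cap',cap.round(4),'jaw psi',(np.arctan2(a[1],a[0])-np.pi/2).round(3))
    return out
E
python3 - <<'E'
from h import *
f=dict(np.load('top5.npz'));P=pts(f)
tubes(f)
q=P[155:290,160:300].reshape(-1,3)
c=q[(q[:,2]>.112)&(q[:,2]<.126)&(q[:,0]>.47)&(q[:,0]<.63)]
e=np.array([1,-.024]);g=np.array([.024,1])
X=c[:,:2]@e;Y=c[:,:2]@g
h,b=np.histogram(X,np.arange(.46,.63,.004));print([(round(a,3),int(k)) for a,k in zip(b,h) if k])
print('Yrange',Y.min(),Y.max())
plate=q[(q[:,2]>.08)&(q[:,2]<.09)&(q[:,0]>.47)&(q[:,0]<.63)];
px=plate[:,:2]@e;py=plate[:,:2]@g
print('plate',np.percentile(px,[1,99]),np.percentile(py,[1,99]),np.median(plate[:,2]))
for lo in sorted(set((np.round(Y,3)))):pass
top=c[c[:,2]>.117];Yt=top[:,:2]@g;Xt=top[:,:2]@e
h,b=np.histogram(Yt,np.arange(.05,.35,.006));print([(round(a,3),int(k)) for a,k in zip(b,h)])
E
```

```text
tube [ 0.6277 -0.2452] capdir 1.512 len 0.12 cap [ 0.6307 -0.1945] jaw psi -0.059
tube [ 0.6035 -0.0992] capdir 1.708 len 0.118 cap [ 0.5967 -0.0489] jaw psi 0.137
tube [ 0.5346 -0.251 ] capdir 1.602 len 0.119 cap [ 0.5329 -0.2004] jaw psi 0.031
tube [ 0.5214 -0.1046] capdir 1.473 len 0.119 cap [ 0.5259 -0.054 ] jaw psi -0.098
[(np.float64(0.512), 80), (np.float64(0.516), 110), (np.float64(0.52), 37), (np.float64(0.564), 26), (np.float64(0.568), 108), (np.float64(0.572), 92)]
Yrange 0.07769795474183981 0.33881918170063435
plate [0.47044582 0.61823974] [0.07861587 0.33662632] 0.08543777481854709
[(np.float64(0.05), 0), (np.float64(0.056), 0), (np.float64(0.062), 0), (np.float64(0.068), 0), (np.float64(0.074), 9), (np.float64(0.08), 21), (np.float64(0.086), 15), (np.float64(0.092), 3), (np.float64(0.098), 0), (np.float64(0.104), 0), (np.float64(0.11), 0), (np.float64(0.116), 0), (np.float64(0.122), 11), (np.float64(0.128), 16), (np.float64(0.134), 14), (np.float64(0.14), 4), (np.float64(0.146), 0), (np.float64(0.152), 0), (np.float64(0.158), 0), (np.float64(0.164), 1), (np.float64(0.17), 7), (np.float64(0.176), 19), (np.float64(0.182), 22), (np.float64(0.188), 7), (np.float64(0.194), 1), (np.float64(0.2), 0), (np.float64(0.206), 0), (np.float64(0.212), 0), (np.float64(0.218), 4), (np.float64(0.224), 15), (np.float64(0.23), 19), (np.float64(0.236), 12), (np.float64(0.242), 1), (np.float64(0.248), 0), (np.float64(0.254), 0), (np.float64(0.26), 0), (np.float64(0.266), 2), (np.float64(0.272), 13), (np.float64(0.278), 18), (np.float64(0.284), 14), (np.float64(0.29), 3), (np.float64(0.296), 0), (np.float64(0.302), 0), (np.float64(0.308), 0), (np.float64(0.314), 0), (np.float64(0.32), 7), (np.float64(0.326), 16), (np.float64(0.332), 18), (np.float64(0.338), 1)]
```

```bash
python3 -m crank '[{"fingers":0.5,"x":2,"y":4,"z":-0.9,"wx":1.5,"wy":0,"wz":0},{"fingers":0.5,"x":5,"y":8,"z":-1.8,"wx":3,"wy":0,"wz":0},{"fingers":0.5,"x":9,"y":11,"z":-2.6,"wx":4.5,"wy":0,"wz":0},{"fingers":0.5,"x":14,"y":12.4,"z":-2.6,"wx":4.5,"wy":0,"wz":0},{"fingers":0.5,"x":18,"y":12.4,"z":-2.6,"wx":4.5,"wy":0,"wz":0},{"fingers":0.5,"x":21,"y":12.4,"z":-2.6,"wx":4.5,"wy":0,"wz":0},{"fingers":0.5,"x":22,"y":12.4,"z":-2.6,"wx":4.5,"wy":0,"wz":0},{"fingers":0.5,"x":22,"y":12.4,"z":-2.6,"wx":4.5,"wy":0,"wz":0}]' 30
python3 -c "
from h import *
plan([.5214,-.1046,.016],-.098)
snap('wrist','w6')"
```

```text
t: 7.3
tcp_pos: [0.522, -0.1067, 0.1057]
tcp_rot: [-0.523, -0.475, 0.524, -0.475]
ft_force: [0.1, 1.0, 1.1]
opening: 0.0425
at [ 0.522  -0.1067  0.1057] jawang -0.097 tilt [-1.    -0.001  0.001] j [-0.29  0.5   1.81 -0.    0.83 -0.19] F [0.1 1.  1.1] op 0.0425 t 7.3
  shift cm [ 8.97 -0.07 -0.21] rot deg [0.06 0.06 0.06]
```

View pics/w6.png

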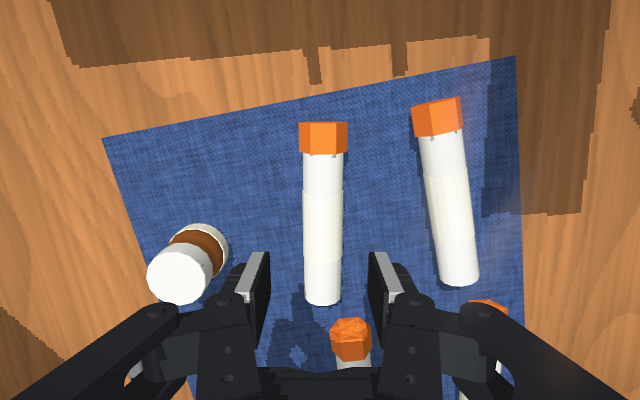

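The target tube has its cap at (323,137) and its body along column 322. It is centred between the fingers and aligned with them. Next I descend, grip and lift.

```bash
python3 -m crank '[{"fingers":0.5,"x":3,"y":0,"z":-0.2,"wx":0,"wy":0,"wz":0},{"fingers":0.5,"x":6,"y":0,"z":-0.2,"wx":0,"wy":0,"wz":0},{"fingers":0.5,"x":8,"y":0,"z":-0.2,"wx":0,"wy":0,"wz":0},{"fingers":0.5,"x":8.9,"y":0,"z":-0.2,"wx":0,"wy":0,"wz":0},{"fingers":0.5,"x":8.9,"y":0,"z":-0.2,"wx":0,"wy":0,"wz":0}]'
python3 -m crank '[{"fingers":0.2,"x":0,"y":0,"z":0,"wx":0,"wy":0,"wz":0},{"fingers":0.2,"x":0,"y":0,"z":0,"wx":0,"wy":0,"wz":0},{"fingers":0.2,"x":0,"y":0,"z":0,"wx":0,"wy":0,"wz":0},{"fingers":0.2,"x":0,"y":0,"z":0,"wx":0,"wy":0,"wz":0}]' 30
python3 -m crank '[{"fingers":0.2,"x":-2,"y":0,"z":0,"wx":0,"wy":0,"wz":0},{"fingers":0.2,"x":-5,"y":0,"z":0,"wx":0,"wy":0,"wz":0},{"fingers":0.2,"x":-9,"y":0,"z":0,"wx":0,"wy":0,"wz":0},{"fingers":0.2,"x":-13,"y":0,"z":0,"wx":0,"wy":0,"wz":0},{"fingers":0.2,"x":-16,"y":0,"z":0,"wx":0,"wy":0,"wz":0},{"fingers":0.2,"x":-18,"y":0,"z":0,"wx":0,"wy":0,"wz":0},{"fingers":0.2,"x":-18,"y":0,"z":0,"wx":0,"wy":0,"wz":0}]'
python3 -c "
from h import *
plan([.5511,.2945,.20],1.547,flip=1)
snap('wrist','w7')"
```

```text
t: 7.85
tcp_pos: [0.5235, -0.1053, 0.0187]
tcp_rot: [0.524, 0.474, -0.524, 0.476]
ft_force: [0.1, 0.7, 0.4]
opening: 0.0429
t: 8.25
tcp_pos: [0.5247, -0.1056, 0.0204]
tcp_rot: [0.524, 0.473, -0.523, 0.477]
ft_force: [-0.7, 0.2, 8.1]
opening: 0.0247
t: 8.95
tcp_pos: [0.5251, -0.1054, 0.204]
tcp_rot: [0.525, 0.471, -0.522, 0.479]
ft_force: [0.0, -0.1, -0.6]
opening: 0.025
at [ 0.5251 -0.1054  0.204 ] jawang -0.097 tilt [-1.     0.011  0.003] j [-0.28  0.36  1.74 -0.    1.03 -0.19] F [ 0.  -0.1 -0.6] op 0.025 t 8.95
  shift cm [  0.25  -1.29 -40.06] rot deg [-94.19   0.68  -0.33]
```

View pics/w7.png

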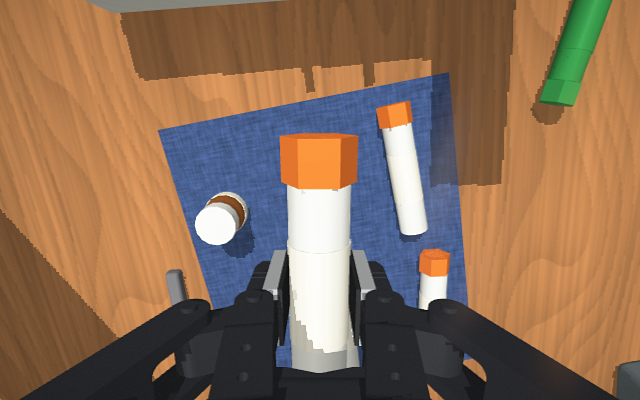

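The tube is held, with its cap at (318,160). The wrist view also shows the jar, the other tubes and the green look-alike, all undisturbed. I carry it to groove 5, turning on the way.

```bash
python3 -m crank '[{"fingers":0.2,"x":0,"y":-0.1,"z":-3.3,"wx":-8,"wy":0,"wz":0},{"fingers":0.2,"x":0,"y":-0.2,"z":-6.7,"wx":-16,"wy":0,"wz":0},{"fingers":0.2,"x":0,"y":-0.3,"z":-10,"wx":-24,"wy":0,"wz":0},{"fingers":0.2,"x":0,"y":-0.4,"z":-13.3,"wx":-32,"wy":0,"wz":0},{"fingers":0.2,"x":0,"y":-0.6,"z":-16.7,"wx":-40,"wy":0,"wz":0},{"fingers":0.2,"x":0,"y":-0.7,"z":-20,"wx":-48,"wy":0,"wz":0},{"fingers":0.2,"x":0,"y":-0.8,"z":-23.3,"wx":-56,"wy":0,"wz":0},{"fingers":0.2,"x":0,"y":-0.9,"z":-26.7,"wx":-64,"wy":0,"wz":0}]'
python3 -c "
from h import *
plan([.5511,.2945,.20],1.547,flip=1)"
```

```text
t: 9.8
tcp_pos: [0.5406, 0.1626, 0.1999]
tcp_rot: [0.19, 0.678, -0.191, 0.684]
ft_force: [-0.1, -0.8, -0.7]
opening: 0.0245
at [0.5406 0.1626 0.1999] jawang 1.026 tilt [-1.    -0.     0.008] j [ 0.21  0.42  1.66 -0.01  1.05 -0.81] F [-0.1 -0.8 -0.7] op 0.0245 t 9.8
  shift cm [-0.05 11.82 -5.94] rot deg [-29.87   0.42   0.12]
```

```bash
python3 -m crank '[{"fingers":0.2,"x":0,"y":3,"z":-1.5,"wx":-7.5,"wy":0.2,"wz":0},{"fingers":0.2,"x":0,"y":6,"z":-3,"wx":-15,"wy":0.4,"wz":0},{"fingers":0.2,"x":0,"y":9,"z":-4.5,"wx":-22.5,"wy":0.4,"wz":0},{"fingers":0.2,"x":0,"y":11.8,"z":-5.9,"wx":-29.9,"wy":0.4,"wz":0},{"fingers":0.2,"x":0,"y":11.8,"z":-5.9,"wx":-29.9,"wy":0.4,"wz":0},{"fingers":0.2,"x":0,"y":11.8,"z":-5.9,"wx":-29.9,"wy":0.4,"wz":0}]'
cat >> h.py <<'E'
def held(f):
    """tube in the jaws, from the wrist camera: offset along tube, across, height vs TCP"""
    P=pts(f);c=f['color'];hsv=cv2.cvtColor(c,cv2.COLOR_RGB2HSV)
    s=state();A=R.from_quat(s['tcp_rot']).as_matrix()
    wh=(hsv[...,1]<90)&(hsv[...,2]>140);og=(hsv[...,0]<20)&(hsv[...,1]>150)&(hsv[...,2]>110)
    L=(P-s['tcp_pos'])@A
    near=(abs(L[...,1])<.03)&(abs(L[...,0])<.03)&(abs(L[...,2])<.09)&(f['range_z']>0)
    cap=L[og&near];b=L[wh&near&(abs(L[...,2])<.05)]
    z=cap[:,2];sg=np.sign(np.median(z));end=np.percentile(sg*z,99)*sg
    print('cap n',len(cap),'cap z-range',np.percentile(z,[1,50,99]).round(4),'=> mid along tool z',(end-sg*.06).round(4))
    print(' body n',len(b),'y mid',((np.percentile(b[:,1],2)+np.percentile(b[:,1],98))/2).round(4))
    for lo in np.arange(0,.045,.01):
        m=b[(sg*b[:,2]>lo)&(sg*b[:,2]<lo+.01)]
        if len(m)>20: print('   at',round(lo+.005,3),'top x',np.percentile(m[:,0],3).round(4),'y',np.percentile(m[:,1],[2,98]).round(4))
    m=cap; print('  cap top x',np.percentile(m[:,0],3).round(4),'y',np.percentile(m[:,1],[2,98]).round(4))
E
python3 -c "
from h import *
plan([.5511,.2945,.20],1.547,flip=1)
f=snap('wrist','w8');held(f)"
```

```text
t: 10.4
tcp_pos: [0.5507, 0.2942, 0.198]
tcp_rot: [0.007, 0.708, -0.009, 0.706]
ft_force: [-0.3, 0.9, -0.8]
opening: 0.0245
at [0.5507 0.2942 0.198 ] jawang 1.547 tilt [-1.    -0.003 -0.002] j [ 0.42  0.53  1.49 -0.    1.12 -1.13] F [-0.3  0.9 -0.8] op 0.0245 t 10.4
  shift cm [-0.2   0.03  0.04] rot deg [ 0.03 -0.12  0.18]
cap n 4033 cap z-range [-0.0593 -0.0514 -0.0416] => mid along tool z 0.0007
 body n 8684 y mid 0.0007
   at 0.005 top x -0.009 y [-0.011   0.0012]
   at 0.015 top x -0.0089 y [-0.0107  0.0124]
   at 0.025 top x -0.0084 y [-0.0102  0.0119]
   at 0.035 top x -0.0085 y [-0.0103  0.0119]
   at 0.045 top x -0.0084 y [-0.0148  0.012 ]
  cap top x -0.0091 y [-0.0136  0.0143]
```

View pics/w8.png

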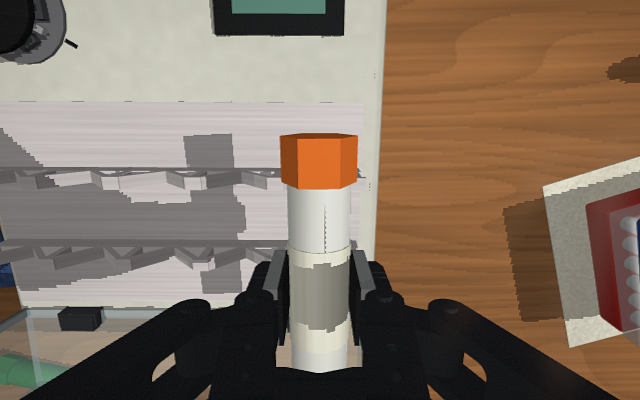

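The held tube sits over groove 5 with its cap (318,160) towards the dial. Its centre is 4 mm below the TCP, so I seat it with the TCP at z of about 0.122.

```bash
python3 -m crank '[{"fingers":0.2,"x":2.5,"y":0,"z":0,"wx":0,"wy":0,"wz":0},{"fingers":0.2,"x":5,"y":0,"z":0,"wx":0,"wy":0,"wz":0},{"fingers":0.2,"x":6,"y":0,"z":0,"wx":0,"wy":0,"wz":0},{"fingers":0.2,"x":6.6,"y":0,"z":0,"wx":0,"wy":0,"wz":0},{"fingers":0.2,"x":7.1,"y":0,"z":0,"wx":0,"wy":0,"wz":0},{"fingers":0.2,"x":7.4,"y":0,"z":0,"wx":0,"wy":0,"wz":0},{"fingers":0.2,"x":7.6,"y":0,"z":0,"wx":0,"wy":0,"wz":0},{"fingers":0.2,"x":7.6,"y":0,"z":0,"wx":0,"wy":0,"wz":0}]'
python3 -c "
from h import *
plan([.5511,.2945,.122],1.547,flip=1)
f=snap('wrist','w9');held(f)"
```

```text
t: 11.25
tcp_pos: [0.5511, 0.2932, 0.1244]
tcp_rot: [0.008, 0.707, -0.01, 0.707]
ft_force: [-5.3, -4.7, 11.3]
opening: 0.0248
at [0.5511 0.2932 0.1244] jawang 1.546 tilt [-1.    -0.003 -0.   ] j [ 0.42  0.62  1.54 -0.    0.98 -1.13] F [-5.3 -4.7 11.3] op 0.0248 t 11.25
  shift cm [ 0.24  0.13 -0.01] rot deg [-0.04 -0.03  0.18]
cap n 3931 cap z-range [-0.0592 -0.0509 -0.0414] => mid along tool z 0.0008
 body n 9575 y mid -0.0005
   at 0.005 top x -0.0097 y [-0.0145 -0.0002]
   at 0.015 top x -0.0091 y [-0.011   0.0115]
   at 0.025 top x -0.0085 y [-0.0289  0.0278]
   at 0.035 top x -0.0087 y [-0.0102  0.0114]
   at 0.045 top x -0.0083 y [-0.0107  0.0111]
  cap top x -0.0092 y [-0.0145  0.0136]
```

View pics/w9.png

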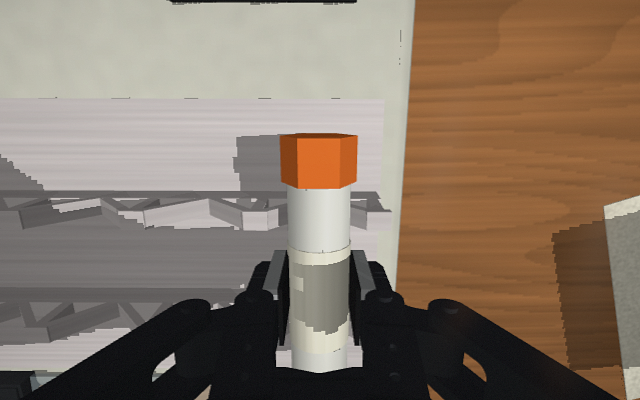

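```bash
python3 -m crank '[{"fingers":0.46,"x":0,"y":0,"z":0,"wx":0,"wy":0,"wz":0},{"fingers":0.46,"x":0,"y":0,"z":0,"wx":0,"wy":0,"wz":0},{"fingers":0.46,"x":0,"y":0,"z":0,"wx":0,"wy":0,"wz":0},{"fingers":0.46,"x":0,"y":0,"z":0,"wx":0,"wy":0,"wz":0},{"fingers":0.46,"x":-2,"y":0,"z":0,"wx":0,"wy":0,"wz":0},{"fingers":0.46,"x":-6,"y":0,"z":0,"wx":0,"wy":0,"wz":0},{"fingers":0.46,"x":-10,"y":0,"z":0,"wx":0,"wy":0,"wz":0},{"fingers":0.46,"x":-11,"y":0,"z":0,"wx":0,"wy":0,"wz":0}]'
cat >> h.py <<'E'
def seated(f):
    P=pts(f);c=f['color'];hsv=cv2.cvtColor(c,cv2.COLOR_RGB2HSV)
    og=(hsv[...,0]<22)&(hsv[...,1]>110)&(hsv[...,2]>100)&(P[...,2]>.1)&(P[...,2]<.15)&(P[...,0]>.44)&(P[...,0]<.66)&(P[...,1]>.05)&(P[...,1]<.36)
    n,l,s,ce=cv2.connectedComponentsWithStats(og.astype(np.uint8))
    e=np.array([1,-.024]);g=np.array([.024,1])
    for i in range(1,n):
        if s[i,4]<20: continue
        q=P[l==i];X=q[:,:2]@e;Y=q[:,:2]@g
        print('cap px',ce[i].round(0),'X',np.percentile(X,[2,98]).round(4),'Y',Y.mean().round(4),'ztop',np.percentile(q[:,2],90).round(4),'mid X off',((np.percentile(X,[2,98]).mean()+.051*(1 if X.mean()<.5437 else -1))-.5437).round(4))
        for xo in (.51,.53,.55,.57,.59):
            m=(abs(P[...,0]-.024*P[...,1]-xo)<.008)&(abs(P[...,1]+.024*P[...,0]-Y.mean())<.018)&(P[...,2]>.112)&(P[...,2]<.15)&(hsv[...,2]>110)
            b=P[m]
            if len(b)>4: print('    X',xo,'n',len(b),'Y',(b[:,:2]@g).mean().round(4),'z top',np.percentile(b[:,2],90).round(4))
E
python3 -c "
from h import *
f=snap('top','t10');seated(f);tubes(f)
plan([.5346,-.251,.1],0.03)
cv2.imwrite('pics/cr10.png',cv2.resize(f['color'][130:290,160:460],None,fx=2.6,fy=2.6,interpolation=cv2.INTER_CUBIC)[:,:,::-1])
snap('wrist','w10')"
```

```text
t: 12.1
tcp_pos: [0.5526, 0.2942, 0.239]
tcp_rot: [0.009, 0.705, -0.009, 0.709]
ft_force: [0.4, -0.2, 0.8]
opening: 0.0395
cap px [185. 225.] X [0.4848 0.5013] Y 0.3046 ztop 0.1333 mid X off 0.0004
    X 0.51 n 83 Y 0.3039 z top 0.1325
    X 0.53 n 82 Y 0.3052 z top 0.1332
    X 0.55 n 52 Y 0.3016 z top 0.1327
    X 0.57 n 50 Y 0.2961 z top 0.1307
    X 0.59 n 68 Y 0.3043 z top 0.1324
tube [ 0.6341 -0.2795] capdir 1.539 len 0.12 cap [ 0.6355 -0.2286] jaw psi -0.031
tube [ 0.6025 -0.0993] capdir 1.726 len 0.118 cap [ 0.595  -0.0491] jaw psi 0.156
tube [ 0.5345 -0.2508] capdir 1.602 len 0.12 cap [ 0.533 -0.2  ] jaw psi 0.031
at [0.5524 0.2941 0.2384] jawang 1.546 tilt [-1.    -0.     0.005] j [ 0.42  0.49  1.45 -0.    1.2  -1.13] F [ 0.9 -0.3  1.9] op 0.0393 t 12.15
  shift cm [ 13.87 -54.53  -0.52] rot deg [86.88  0.25 -0.2 ]
```

View pics/w10.png

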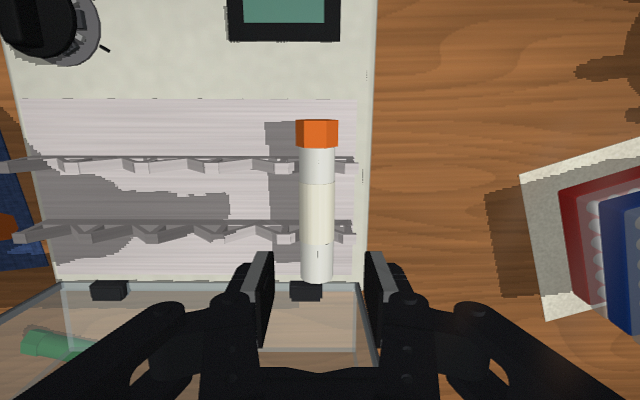

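View pics/cr10.png

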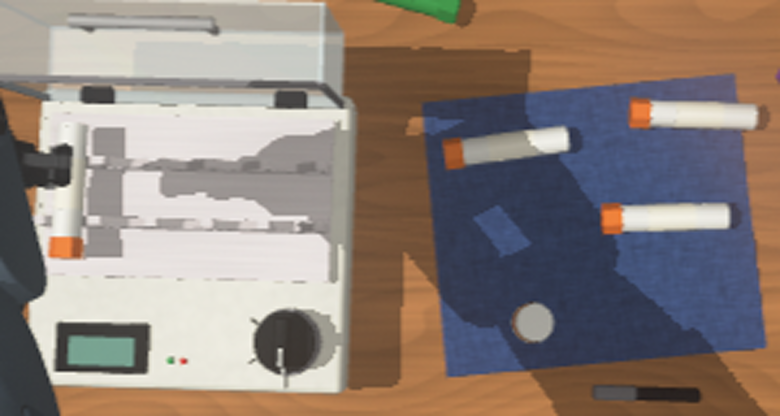

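Tube 1 lies in groove 5, with the cap at wrist pixel (317,133) and the body across both combs. The far tube has been knocked to (694,114) in the crop, i.e. (0.634,-0.280). Next is the tube at crop (665,217), bound for groove 4.

```bash
python3 -m crank '[{"fingers":0.5,"x":0,"y":-4.5,"z":0,"wx":7.2,"wy":0,"wz":0},{"fingers":0.5,"x":0,"y":-9,"z":-0.1,"wx":14.4,"wy":0,"wz":0},{"fingers":0.5,"x":0,"y":-13.5,"z":-0.1,"wx":21.6,"wy":0,"wz":0},{"fingers":0.5,"x":0,"y":-18,"z":-0.2,"wx":28.8,"wy":0,"wz":0},{"fingers":0.5,"x":0,"y":-22.5,"z":-0.2,"wx":36,"wy":0,"wz":0},{"fingers":0.5,"x":0,"y":-27,"z":-0.3,"wx":43.2,"wy":0,"wz":0},{"fingers":0.5,"x":0,"y":-31.5,"z":-0.3,"wx":50.4,"wy":0,"wz":0},{"fingers":0.5,"x":0,"y":-36,"z":-0.4,"wx":57.6,"wy":0,"wz":0}]'
python3 -c "
from h import *
plan([.5345,-.2508,.10],.031)"
```

```text
t: 13.0
tcp_pos: [0.538, -0.0677, 0.2348]
tcp_rot: [0.349, 0.614, -0.35, 0.615]
ft_force: [0.5, -1.4, 0.2]
opening: 0.0426
at [ 0.538  -0.0677  0.2348] jawang 0.536 tilt [-1.    -0.001  0.001] j [-0.21  0.34  1.68 -0.    1.12 -0.75] F [ 0.5 -1.4  0.2] op 0.0426 t 13.0
  shift cm [13.5  -9.64 15.55] rot deg [28.93  0.07  0.03]
```

```bash
python3 -m crank '[{"fingers":0.5,"x":2,"y":-2.2,"z":3.6,"wx":7,"wy":0,"wz":0},{"fingers":0.5,"x":4,"y":-4.4,"z":7.2,"wx":14,"wy":0,"wz":0},{"fingers":0.5,"x":7,"y":-6.6,"z":10.6,"wx":21,"wy":0,"wz":0},{"fingers":0.5,"x":9,"y":-8.8,"z":14.2,"wx":28,"wy":0,"wz":0},{"fingers":0.5,"x":12,"y":-9.6,"z":15.5,"wx":28.9,"wy":0,"wz":0},{"fingers":0.5,"x":13.5,"y":-9.6,"z":15.5,"wx":28.9,"wy":0,"wz":0},{"fingers":0.5,"x":13.5,"y":-9.6,"z":15.5,"wx":28.9,"wy":0,"wz":0}]'
python3 -c "
from h import *
plan([.5345,-.2508,.019],.031)
snap('wrist','w11')"
```

```text
t: 13.7
tcp_pos: [0.5328, -0.2489, 0.0968]
tcp_rot: [0.491, 0.51, -0.493, 0.506]
ft_force: [-0.0, -0.1, -0.0]
opening: 0.0426
at [ 0.5328 -0.2489  0.0968] jawang 0.032 tilt [-1.    -0.005 -0.002] j [-0.52  0.6   1.66 -0.    0.89 -0.55] F [-0.  -0.1 -0. ] op 0.0426 t 13.7
  shift cm [7.77 0.21 0.21] rot deg [ 0.04 -0.12  0.3 ]
```

View pics/w11.png

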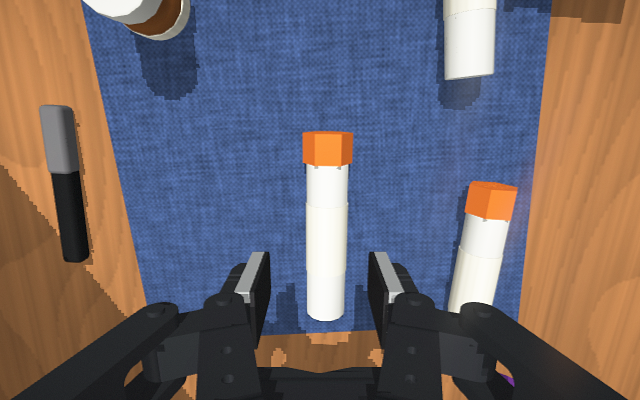

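The tube (cap (327,148), body down column 326) is centred between the fingers. I descend, grip and lift.

```bash
python3 -m crank '[{"fingers":0.5,"x":3,"y":0.2,"z":0.2,"wx":0,"wy":0,"wz":0},{"fingers":0.5,"x":6,"y":0.2,"z":0.2,"wx":0,"wy":0,"wz":0},{"fingers":0.5,"x":7.5,"y":0.2,"z":0.2,"wx":0,"wy":0,"wz":0},{"fingers":0.5,"x":7.7,"y":0.2,"z":0.2,"wx":0,"wy":0,"wz":0},{"fingers":0.5,"x":7.7,"y":0.2,"z":0.2,"wx":0,"wy":0,"wz":0}]'
python3 -m crank '[{"fingers":0.2,"x":0,"y":0,"z":0,"wx":0,"wy":0,"wz":0},{"fingers":0.2,"x":0,"y":0,"z":0,"wx":0,"wy":0,"wz":0},{"fingers":0.2,"x":0,"y":0,"z":0,"wx":0,"wy":0,"wz":0},{"fingers":0.2,"x":0,"y":0,"z":0,"wx":0,"wy":0,"wz":0}]' 30
python3 -m crank '[{"fingers":0.2,"x":-2,"y":0,"z":0,"wx":0,"wy":0,"wz":0},{"fingers":0.2,"x":-5,"y":0,"z":0,"wx":0,"wy":0,"wz":0},{"fingers":0.2,"x":-9,"y":0,"z":0,"wx":0,"wy":0,"wz":0},{"fingers":0.2,"x":-13,"y":0,"z":0,"wx":0,"wy":0,"wz":0},{"fingers":0.2,"x":-16,"y":0,"z":0,"wx":0,"wy":0,"wz":0},{"fingers":0.2,"x":-18,"y":0,"z":0,"wx":0,"wy":0,"wz":0},{"fingers":0.2,"x":-18,"y":0,"z":0,"wx":0,"wy":0,"wz":0}]'
python3 -c "
from h import *
plan([.5499,.2445,.20],1.547,flip=1)
held(snap('wrist','w12'))"
```

```text
t: 14.25
tcp_pos: [0.5363, -0.2506, 0.0227]
tcp_rot: [0.491, 0.509, -0.492, 0.508]
ft_force: [-0.6, -0.2, -0.6]
opening: 0.0427
t: 14.65
tcp_pos: [0.5373, -0.2508, 0.0245]
tcp_rot: [0.491, 0.508, -0.492, 0.509]
ft_force: [-0.7, 1.8, 5.7]
opening: 0.0246
t: 15.35
tcp_pos: [0.5384, -0.2513, 0.2085]
tcp_rot: [0.492, 0.506, -0.491, 0.511]
ft_force: [0.5, 0.6, 0.2]
opening: 0.0248
at [ 0.5384 -0.2513  0.2085] jawang 0.033 tilt [-1.     0.006  0.004] j [-0.51  0.46  1.57 -0.    1.1  -0.55] F [0.5 0.6 0.2] op 0.0248 t 15.35
  shift cm [  0.65   2.8  -49.51] rot deg [-8.672e+01  4.600e-01 -8.000e-02]
cap n 3818 cap z-range [-0.0562 -0.0484 -0.0386] => mid along tool z 0.0038
 body n 11185 y mid 0.0003
   at 0.005 top x -0.0275 y [-0.0163  0.0171]
   at 0.015 top x -0.0278 y [-0.0178  0.0184]
   at 0.025 top x -0.0069 y [-0.0114  0.0122]
   at 0.035 top x -0.0068 y [-0.0111  0.0121]
  cap top x -0.0075 y [-0.0134  0.0147]
```

```bash
python3 -m crank '[{"fingers":0.2,"x":0,"y":0.2,"z":-4,"wx":-7,"wy":0,"wz":0},{"fingers":0.2,"x":0,"y":0.4,"z":-8,"wx":-14,"wy":0,"wz":0},{"fingers":0.2,"x":0,"y":0.6,"z":-12,"wx":-21,"wy":0,"wz":0},{"fingers":0.2,"x":0,"y":0.8,"z":-16,"wx":-28,"wy":0,"wz":0},{"fingers":0.2,"x":0,"y":1,"z":-20,"wx":-35,"wy":0,"wz":0},{"fingers":0.2,"x":0,"y":1.2,"z":-24,"wx":-42,"wy":0,"wz":0},{"fingers":0.2,"x":0,"y":1.3,"z":-28,"wx":-49,"wy":0,"wz":0},{"fingers":0.2,"x":0,"y":1.5,"z":-32,"wx":-56,"wy":0,"wz":0}]'
python3 -c "
from h import *
plan([.546,.2445,.20],1.547,flip=1)"
```

```text
t: 16.2
tcp_pos: [0.5411, 0.071, 0.2042]
tcp_rot: [0.193, 0.679, -0.194, 0.681]
ft_force: [0.4, -0.4, -0.8]
opening: 0.0244
at [0.5411 0.071  0.2042] jawang 1.016 tilt [-1.    -0.002  0.003] j [ 0.05  0.39  1.7  -0.    1.05 -0.97] F [ 0.4 -0.4 -0.8] op 0.0244 t 16.2
  shift cm [ 0.37 15.   -8.72] rot deg [-30.43   0.13   0.13]
```

```bash
python3 -m crank '[{"fingers":0.2,"x":0,"y":3.5,"z":-2,"wx":-7.5,"wy":0.1,"wz":0.1},{"fingers":0.2,"x":0,"y":7,"z":-4,"wx":-15,"wy":0.1,"wz":0.1},{"fingers":0.2,"x":0,"y":10.5,"z":-6,"wx":-22.5,"wy":0.1,"wz":0.1},{"fingers":0.2,"x":0.4,"y":14,"z":-8.2,"wx":-30.4,"wy":0.1,"wz":0.1},{"fingers":0.2,"x":0.4,"y":15,"z":-8.7,"wx":-30.4,"wy":0.1,"wz":0.1},{"fingers":0.2,"x":0.4,"y":15,"z":-8.7,"wx":-30.4,"wy":0.1,"wz":0.1},{"fingers":0.2,"x":0.4,"y":15,"z":-8.7,"wx":-30.4,"wy":0.1,"wz":0.1}]'
python3 -c "
from h import *
plan([.546,.2445,.125],1.547,flip=1)
f=snap('wrist','w13');held(f)"
```

```text
t: 16.9
tcp_pos: [0.546, 0.2434, 0.199]
tcp_rot: [0.009, 0.707, -0.01, 0.707]
ft_force: [-0.3, -0.7, -0.8]
opening: 0.0245
at [0.546  0.2434 0.199 ] jawang 1.545 tilt [-1.    -0.001 -0.001] j [ 0.34  0.48  1.57 -0.    1.09 -1.2 ] F [-0.3 -0.7 -0.8] op 0.0245 t 16.9
  shift cm [7.4  0.12 0.01] rot deg [-0.13 -0.04  0.08]
cap n 3653 cap z-range [-0.0574 -0.0491 -0.0397] => mid along tool z 0.0026
 body n 6399 y mid 0.0011
   at 0.005 top x -0.005 y [-0.005   0.0024]
   at 0.015 top x -0.0048 y [-0.01   0.012]
   at 0.025 top x -0.0044 y [-0.0094  0.0119]
   at 0.035 top x -0.0045 y [-0.009   0.0118]
  cap top x -0.005 y [-0.0136  0.0144]
```

View pics/w13.png

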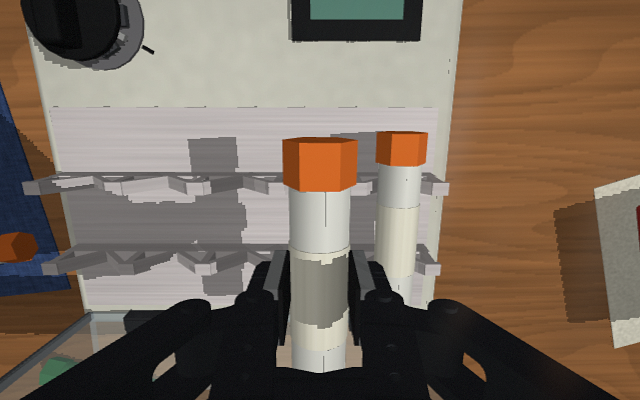

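The tube is over groove 4, next to the tube in groove 5 (cap at (401,148)). It has slipped about 2 mm down in the grip, which I allow for when lowering.

```bash
python3 -m crank '[{"fingers":0.2,"x":2.5,"y":0.1,"z":0,"wx":0,"wy":0,"wz":0},{"fingers":0.2,"x":4.5,"y":0.1,"z":0,"wx":0,"wy":0,"wz":0},{"fingers":0.2,"x":5.5,"y":0.1,"z":0,"wx":0,"wy":0,"wz":0},{"fingers":0.2,"x":6.1,"y":0.1,"z":0,"wx":0,"wy":0,"wz":0},{"fingers":0.2,"x":6.6,"y":0.1,"z":0,"wx":0,"wy":0,"wz":0},{"fingers":0.2,"x":7,"y":0.1,"z":0,"wx":0,"wy":0,"wz":0},{"fingers":0.2,"x":7.2,"y":0.1,"z":0,"wx":0,"wy":0,"wz":0},{"fingers":0.2,"x":7.2,"y":0.1,"z":0,"wx":0,"wy":0,"wz":0}]'
python3 -c "
from h import *
plan([.546,.2445,.1265],1.547,flip=1)
f=snap('wrist','w14');held(f)"
```

```text
t: 17.75
tcp_pos: [0.5466, 0.2437, 0.1289]
tcp_rot: [0.009, 0.707, -0.01, 0.707]
ft_force: [-3.7, -4.5, 11.3]
opening: 0.0243
at [0.5466 0.2437 0.1289] jawang 1.544 tilt [-1.    -0.001  0.001] j [ 0.34  0.57  1.62 -0.    0.95 -1.2 ] F [-3.7 -4.5 11.3] op 0.0243 t 17.75
  shift cm [ 0.24  0.08 -0.06] rot deg [-0.15  0.06  0.08]
cap n 3612 cap z-range [-0.0572 -0.0487 -0.0394] => mid along tool z 0.0028
 body n 7011 y mid -0.0003
   at 0.015 top x -0.0051 y [-0.0273  0.0267]
   at 0.025 top x -0.0048 y [-0.0287  0.0281]
   at 0.035 top x -0.005 y [-0.0088  0.0115]
  cap top x -0.0055 y [-0.0141  0.014 ]
```

```bash
python3 -m crank '[{"fingers":0.42,"x":0,"y":0,"z":0,"wx":0,"wy":0,"wz":0},{"fingers":0.42,"x":0,"y":0,"z":0,"wx":0,"wy":0,"wz":0},{"fingers":0.42,"x":0,"y":0,"z":0,"wx":0,"wy":0,"wz":0},{"fingers":0.42,"x":0,"y":0,"z":0,"wx":0,"wy":0,"wz":0},{"fingers":0.42,"x":-2,"y":0,"z":0,"wx":0,"wy":0,"wz":0},{"fingers":0.42,"x":-6,"y":0,"z":0,"wx":0,"wy":0,"wz":0},{"fingers":0.42,"x":-10,"y":0,"z":0,"wx":0,"wy":0,"wz":0},{"fingers":0.42,"x":-11,"y":0,"z":0,"wx":0,"wy":0,"wz":0}]'
python3 -c "
from h import *
f=snap('top','t15');seated(f);tubes(f)
plan([.6025,-.0993,.23],.156)
snap('wrist','w15')"
```

```text
t: 18.6
tcp_pos: [0.5479, 0.2445, 0.2434]
tcp_rot: [0.01, 0.705, -0.009, 0.71]
ft_force: [0.3, -1.2, 0.4]
opening: 0.0354
cap px [207. 226.] X [0.4822 0.5   ] Y 0.2541 ztop 0.1342 mid X off -0.0016
    X 0.51 n 87 Y 0.2543 z top 0.1334
    X 0.53 n 79 Y 0.2555 z top 0.133
    X 0.55 n 15 Y 0.2473 z top 0.1305
    X 0.57 n 18 Y 0.2486 z top 0.1269
    X 0.59 n 81 Y 0.2555 z top 0.1327
tube [ 0.6341 -0.2795] capdir 1.54 len 0.12 cap [ 0.6356 -0.2286] jaw psi -0.031
tube [ 0.6022 -0.0991] capdir 1.706 len 0.117 cap [ 0.5948 -0.0489] jaw psi 0.136
at [0.5477 0.2444 0.2428] jawang 1.545 tilt [-1.     0.001  0.006] j [ 0.34  0.44  1.52 -0.    1.18 -1.2 ] F [1.2 0.3 0.9] op 0.0359 t 18.65
  shift cm [  1.3  -34.21   6.37] rot deg [79.56  0.28 -0.3 ]
```

View pics/w15.png

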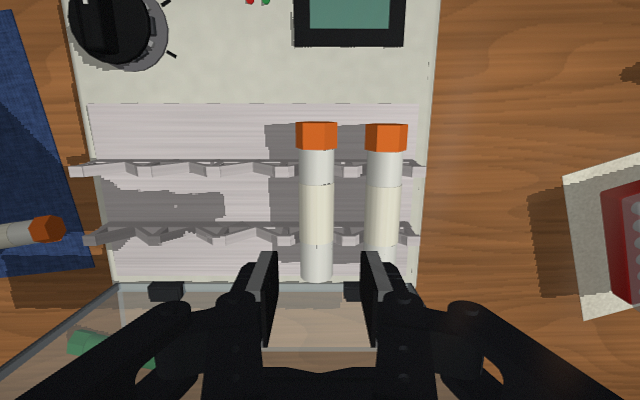

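Tubes lie in grooves 4 (cap at (316,135)) and 5 (cap at (386,137)). Next is the tube whose cap shows at left, (45,229).

```bash
python3 -m crank '[{"fingers":0.5,"x":0,"y":-4.2,"z":0,"wx":8,"wy":0,"wz":0},{"fingers":0.5,"x":0,"y":-8.5,"z":0,"wx":16,"wy":0,"wz":0},{"fingers":0.5,"x":0,"y":-12.8,"z":0,"wx":24,"wy":0,"wz":0},{"fingers":0.5,"x":0,"y":-17,"z":0,"wx":32,"wy":0,"wz":0},{"fingers":0.5,"x":0,"y":-21.3,"z":0,"wx":40,"wy":0,"wz":0},{"fingers":0.5,"x":0,"y":-25.6,"z":0,"wx":48,"wy":0,"wz":0},{"fingers":0.5,"x":0,"y":-29.9,"z":2,"wx":56,"wy":0,"wz":0},{"fingers":0.5,"x":0,"y":-34.2,"z":4,"wx":64,"wy":0,"wz":0}]'
python3 -c "
from h import *
plan([.6024,-.0992,.10],.141)"
```

```text
t: 19.5
tcp_pos: [0.5776, -0.1005, 0.239]
tcp_rot: [0.385, 0.593, -0.384, 0.594]
ft_force: [-0.1, 0.1, 0.2]
opening: 0.0425
at [ 0.5776 -0.1005  0.239 ] jawang 0.422 tilt [-1.     0.002  0.   ] j [-0.25  0.42  1.56  0.    1.16 -0.67] F [-0.1  0.1  0.2] op 0.0425 t 19.5
  shift cm [13.9   2.3   0.89] rot deg [ 1.608e+01  1.000e-02 -1.000e-01]
```

```bash
python3 -m crank '[{"fingers":0.5,"x":3,"y":1.2,"z":0.4,"wx":8,"wy":0,"wz":0},{"fingers":0.5,"x":6,"y":2.3,"z":0.9,"wx":16,"wy":0,"wz":0},{"fingers":0.5,"x":9.5,"y":2.3,"z":0.9,"wx":16.1,"wy":0,"wz":0},{"fingers":0.5,"x":12.5,"y":2.3,"z":0.9,"wx":16.1,"wy":0,"wz":0},{"fingers":0.5,"x":13.9,"y":2.3,"z":0.9,"wx":16.1,"wy":0,"wz":0},{"fingers":0.5,"x":13.9,"y":2.3,"z":0.9,"wx":16.1,"wy":0,"wz":0}]'
python3 -c "
from h import *
plan([.6024,-.0992,.020],.141)
snap('wrist','w16')"
```

```text
t: 20.1
tcp_pos: [0.601, -0.0989, 0.0974]
tcp_rot: [0.463, 0.535, -0.464, 0.533]
ft_force: [0.5, -0.4, 0.6]
opening: 0.043
at [ 0.601  -0.0989  0.0974] jawang 0.141 tilt [-1.    -0.003 -0.002] j [-0.24  0.63  1.6   0.    0.91 -0.38] F [ 0.5 -0.4  0.6] op 0.043 t 20.1
  shift cm [7.74 0.16 0.06] rot deg [-0.03 -0.11  0.16]
```

View pics/w16.png

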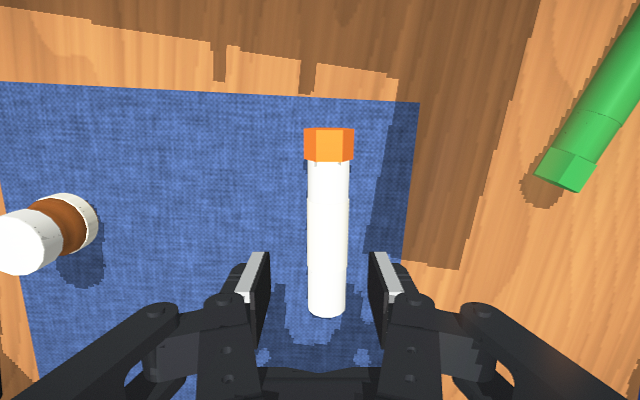

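The tube, with its cap at (328,145), is centred and aligned. The green look-alike at (600,110) is well clear. Gripping.

```bash
python3 -m crank '[{"fingers":0.5,"x":3,"y":0.1,"z":0.2,"wx":0,"wy":0,"wz":0},{"fingers":0.5,"x":6,"y":0.1,"z":0.2,"wx":0,"wy":0,"wz":0},{"fingers":0.5,"x":7.6,"y":0.1,"z":0.2,"wx":0,"wy":0,"wz":0},{"fingers":0.5,"x":7.9,"y":0.1,"z":0.2,"wx":0,"wy":0,"wz":0},{"fingers":0.5,"x":7.9,"y":0.1,"z":0.2,"wx":0,"wy":0,"wz":0}]'
python3 -m crank '[{"fingers":0.2,"x":0,"y":0,"z":0,"wx":0,"wy":0,"wz":0},{"fingers":0.2,"x":0,"y":0,"z":0,"wx":0,"wy":0,"wz":0},{"fingers":0.2,"x":0,"y":0,"z":0,"wx":0,"wy":0,"wz":0},{"fingers":0.2,"x":0,"y":0,"z":0,"wx":0,"wy":0,"wz":0}]' 40
python3 -m crank '[{"fingers":0.2,"x":-2,"y":0,"z":0,"wx":0,"wy":0,"wz":0},{"fingers":0.2,"x":-5,"y":0,"z":0,"wx":0,"wy":0,"wz":0},{"fingers":0.2,"x":-9,"y":-0.6,"z":0,"wx":0,"wy":0,"wz":0},{"fingers":0.2,"x":-13,"y":-2,"z":0,"wx":0,"wy":0,"wz":0},{"fingers":0.2,"x":-16,"y":-4,"z":0,"wx":0,"wy":0,"wz":0},{"fingers":0.2,"x":-18,"y":-5.5,"z":0,"wx":0,"wy":0,"wz":0},{"fingers":0.2,"x":-18,"y":-5.5,"z":0,"wx":0,"wy":0,"wz":0}]'
python3 -c "
from h import *
held(snap('wrist','w17'))
plan([.5487,.1945,.20],1.547,flip=1)"
```

```text
t: 20.65
tcp_pos: [0.6039, -0.1011, 0.0213]
tcp_rot: [0.464, 0.534, -0.463, 0.534]
ft_force: [-0.0, -0.4, 0.5]
opening: 0.0425
t: 21.05
tcp_pos: [0.605, -0.1013, 0.0232]
tcp_rot: [0.464, 0.533, -0.463, 0.535]
ft_force: [-1.4, 1.2, 6.8]
opening: 0.0244
t: 21.75
tcp_pos: [0.55, -0.1094, 0.2066]
tcp_rot: [0.465, 0.531, -0.462, 0.537]
ft_force: [0.6, 1.1, -1.1]
opening: 0.0243
cap n 3881 cap z-range [-0.0595 -0.0515 -0.0418] => mid along tool z 0.0005
 body n 11946 y mid -0.0008
   at 0.005 top x -0.029 y [-0.0152  0.014 ]
   at 0.015 top x -0.0278 y [-0.0189  0.0174]
   at 0.025 top x -0.008 y [-0.0122  0.0112]
   at 0.035 top x -0.008 y [-0.012   0.0113]
   at 0.045 top x -0.008 y [-0.0119  0.0112]
  cap top x -0.0086 y [-0.0141  0.0139]
at [ 0.5502 -0.1092  0.2047] jawang 0.14 tilt [-1.     0.007  0.002] j [-0.28  0.41  1.67  0.    1.06 -0.42] F [ 0.6 -1.  -1.2] op 0.0244 t 21.8
  shift cm [  0.44   4.1  -30.09] rot deg [-80.6    0.38  -0.25]
```

```bash
python3 -m crank '[{"fingers":0.2,"x":0,"y":0.4,"z":-2.9,"wx":-7.6,"wy":0,"wz":0},{"fingers":0.2,"x":0,"y":0.8,"z":-5.8,"wx":-15.2,"wy":0,"wz":0},{"fingers":0.2,"x":0,"y":1.2,"z":-8.7,"wx":-22.8,"wy":0,"wz":0},{"fingers":0.2,"x":0,"y":1.6,"z":-11.6,"wx":-30.4,"wy":0,"wz":0},{"fingers":0.2,"x":0,"y":2,"z":-14.5,"wx":-38,"wy":0,"wz":0},{"fingers":0.2,"x":0,"y":2.4,"z":-17.4,"wx":-45.6,"wy":0,"wz":0},{"fingers":0.2,"x":0,"y":2.8,"z":-20.3,"wx":-53.2,"wy":0,"wz":0},{"fingers":0.2,"x":0,"y":3.2,"z":-23.2,"wx":-60.8,"wy":0,"wz":0}]'
python3 -c "
from h import *
plan([.5487,.1945,.20],1.547,flip=1)"
```

```text
t: 22.6
tcp_pos: [0.5494, 0.1265, 0.2032]
tcp_rot: [0.128, 0.693, -0.128, 0.698]
ft_force: [0.2, -0.6, -1.2]
opening: 0.0242
at [0.5494 0.1265 0.2032] jawang 1.207 tilt [-1.     0.001  0.006] j [ 0.14  0.42  1.66 -0.    1.06 -1.06] F [ 0.2 -0.6 -1.2] op 0.0242 t 22.6
  shift cm [ 0.31  6.33 -2.49] rot deg [-19.48   0.34   0.  ]
```

```bash
python3 -m crank '[{"fingers":0.2,"x":0.1,"y":2.1,"z":-0.8,"wx":-6.5,"wy":0.3,"wz":0},{"fingers":0.2,"x":0.2,"y":4.2,"z":-1.7,"wx":-13,"wy":0.3,"wz":0},{"fingers":0.2,"x":0.3,"y":6.3,"z":-2.5,"wx":-19.5,"wy":0.3,"wz":0},{"fingers":0.2,"x":0.3,"y":6.3,"z":-2.5,"wx":-19.5,"wy":0.3,"wz":0},{"fingers":0.2,"x":0.3,"y":6.3,"z":-2.5,"wx":-19.5,"wy":0.3,"wz":0}]'
python3 -c "
from h import *
plan([.548,.1945,.125],1.547,flip=1)
f=snap('wrist','w18');held(f)"
```

```text
t: 23.1
tcp_pos: [0.5484, 0.1946, 0.1991]
tcp_rot: [0.008, 0.707, -0.009, 0.707]
ft_force: [0.5, 0.3, -0.8]
opening: 0.024
at [0.5484 0.1946 0.1991] jawang 1.547 tilt [-1.    -0.001 -0.001] j [ 0.26  0.45  1.61 -0.    1.08 -1.29] F [ 0.5  0.3 -0.8] op 0.024 t 23.1
  shift cm [ 7.41 -0.   -0.04] rot deg [-0.02 -0.03  0.04]
cap n 3708 cap z-range [-0.0603 -0.0518 -0.0426] => mid along tool z -0.0003
 body n 6389 y mid 0.0017
   at 0.015 top x -0.0061 y [-0.0089  0.0127]
   at 0.025 top x -0.006 y [-0.0083  0.0121]
   at 0.035 top x -0.006 y [-0.008   0.0122]
   at 0.045 top x -0.006 y [-0.0121  0.0123]
  cap top x -0.0066 y [-0.0132  0.0148]
```

View pics/w18.png

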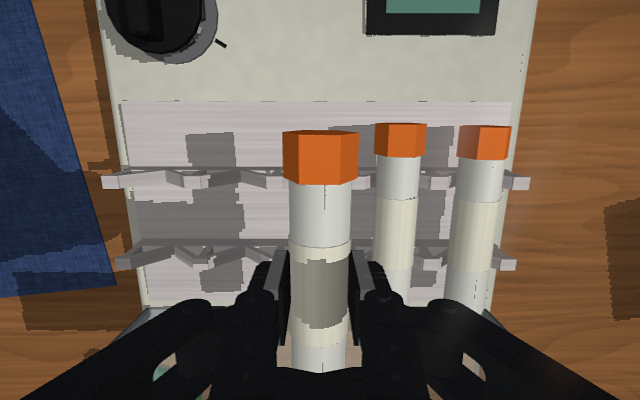

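The tube is over groove 3, with grooves 4 and 5 occupied alongside it. I lower and release.

```bash
python3 -m crank '[{"fingers":0.2,"x":2.5,"y":0,"z":0,"wx":0,"wy":0,"wz":0},{"fingers":0.2,"x":4.5,"y":0,"z":0,"wx":0,"wy":0,"wz":0},{"fingers":0.2,"x":5.6,"y":0,"z":0,"wx":0,"wy":0,"wz":0},{"fingers":0.2,"x":6.2,"y":0,"z":0,"wx":0,"wy":0,"wz":0},{"fingers":0.2,"x":6.7,"y":0,"z":0,"wx":0,"wy":0,"wz":0},{"fingers":0.2,"x":7.1,"y":0,"z":0,"wx":0,"wy":0,"wz":0},{"fingers":0.2,"x":7.3,"y":0,"z":0,"wx":0,"wy":0,"wz":0},{"fingers":0.2,"x":7.3,"y":0,"z":0,"wx":0,"wy":0,"wz":0}]'
python3 -m crank '[{"fingers":0.42,"x":0,"y":0,"z":0,"wx":0,"wy":0,"wz":0},{"fingers":0.42,"x":0,"y":0,"z":0,"wx":0,"wy":0,"wz":0},{"fingers":0.42,"x":0,"y":0,"z":0,"wx":0,"wy":0,"wz":0},{"fingers":0.42,"x":0,"y":0,"z":0,"wx":0,"wy":0,"wz":0},{"fingers":0.42,"x":-2,"y":0,"z":0,"wx":0,"wy":0,"wz":0},{"fingers":0.42,"x":-6,"y":0,"z":0,"wx":0,"wy":0,"wz":0},{"fingers":0.42,"x":-10,"y":0,"z":0,"wx":0,"wy":0,"wz":0},{"fingers":0.42,"x":-11,"y":0,"z":0,"wx":0,"wy":0,"wz":0}]'
python3 -c "
from h import *
f=snap('top','t19');seated(f);tubes(f)
plan([.6341,-.2795,.23],-.031)
snap('wrist','w19')"
```

```text
t: 23.95
tcp_pos: [0.5489, 0.1936, 0.1276]
tcp_rot: [0.008, 0.707, -0.009, 0.707]
ft_force: [-2.0, -4.9, 7.2]
opening: 0.0244
t: 24.75
tcp_pos: [0.5503, 0.1943, 0.242]
tcp_rot: [0.009, 0.705, -0.009, 0.71]
ft_force: [-0.3, 0.0, -0.5]
opening: 0.036
cap px [232. 226.] X [0.483  0.4994] Y 0.1976 ztop 0.1322 mid X off -0.0015
    X 0.51 n 54 Y 0.1973 z top 0.132
    X 0.53 n 56 Y 0.2017 z top 0.1338
    X 0.55 n 20 Y 0.2021 z top 0.1328
    X 0.57 n 14 Y 0.1899 z top 0.1312
    X 0.59 n 64 Y 0.2044 z top 0.1326
tube [ 0.634  -0.2796] capdir 1.541 len 0.121 cap [ 0.6352 -0.2287] jaw psi -0.029
at [0.5501 0.1942 0.2415] jawang 1.546 tilt [-1.     0.001  0.006] j [ 0.26  0.41  1.57 -0.    1.16 -1.29] F [0.3 1.1 1.1] op 0.0355 t 24.8
  shift cm [  1.18 -47.15   9.57] rot deg [-89.65   0.32   0.26]
```

View pics/w19.png

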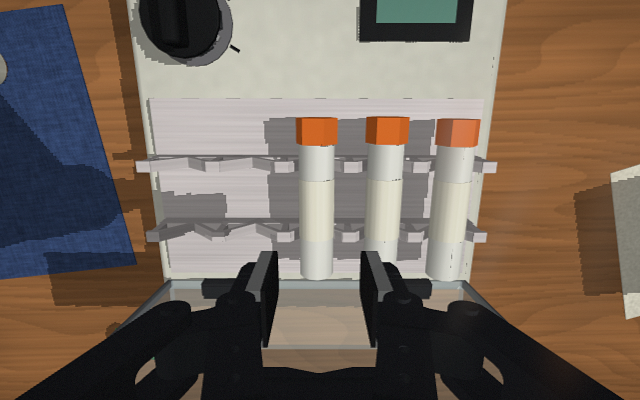

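Tubes lie in grooves 3, 4 and 5 (caps at (316,131), (386,131) and (458,132)). The last tube is at (0.634,-0.280).

```bash
python3 -m crank '[{"fingers":0.5,"x":0,"y":-4,"z":0,"wx":7.6,"wy":0,"wz":0},{"fingers":0.5,"x":0,"y":-8,"z":0,"wx":15.2,"wy":0,"wz":0},{"fingers":0.5,"x":0,"y":-12,"z":0,"wx":22.8,"wy":0,"wz":0},{"fingers":0.5,"x":0,"y":-16,"z":0,"wx":30.4,"wy":0,"wz":0},{"fingers":0.5,"x":0,"y":-20,"z":0,"wx":38,"wy":0,"wz":0},{"fingers":0.5,"x":0,"y":-24,"z":0,"wx":45.6,"wy":0,"wz":0},{"fingers":0.5,"x":0,"y":-28,"z":1.5,"wx":53.2,"wy":0,"wz":0},{"fingers":0.5,"x":0,"y":-32,"z":3,"wx":60.8,"wy":0,"wz":0}]'
python3 -c "
from h import *
plan([.634,-.2796,.10],-.03)"
```

```text
t: 25.65
tcp_pos: [0.5709, -0.1282, 0.2375]
tcp_rot: [0.368, 0.604, -0.367, 0.605]
ft_force: [1.3, 0.7, 0.1]
opening: 0.0426
at [ 0.5709 -0.1282  0.2375] jawang 0.479 tilt [-1.     0.002  0.   ] j [-0.3   0.42  1.56  0.    1.16 -0.78] F [1.3 0.7 0.1] op 0.0426 t 25.65
  shift cm [13.75 -1.4  16.34] rot deg [ 2.917e+01 -1.000e-02 -9.000e-02]
```

```bash
python3 -m crank '[{"fingers":0.5,"x":2,"y":-0.4,"z":4,"wx":7.3,"wy":0,"wz":0},{"fingers":0.5,"x":4,"y":-0.7,"z":8,"wx":14.6,"wy":0,"wz":0},{"fingers":0.5,"x":7,"y":-1.1,"z":12,"wx":21.9,"wy":0,"wz":0},{"fingers":0.5,"x":9,"y":-1.4,"z":16,"wx":29.2,"wy":0,"wz":0},{"fingers":0.5,"x":12,"y":-1.4,"z":16.3,"wx":29.2,"wy":0,"wz":0},{"fingers":0.5,"x":13.7,"y":-1.4,"z":16.3,"wx":29.2,"wy":0,"wz":0},{"fingers":0.5,"x":13.7,"y":-1.4,"z":16.3,"wx":29.2,"wy":0,"wz":0}]'
python3 -c "
from h import *
plan([.634,-.2796,.020],-.03)
snap('wrist','w20')"
```

```text
t: 26.35
tcp_pos: [0.6319, -0.2778, 0.0964]
tcp_rot: [-0.507, -0.495, 0.508, -0.49]
ft_force: [-1.3, 0.5, -0.2]
opening: 0.043
at [ 0.6319 -0.2778  0.0964] jawang -0.03 tilt [-1.    -0.005 -0.004] j [-0.48  0.76  1.35  0.    1.03 -0.45] F [-1.3  0.5 -0.2] op 0.043 t 26.35
  shift cm [7.64 0.25 0.2 ] rot deg [ 0.01 -0.21  0.26]
```

View pics/w20.png

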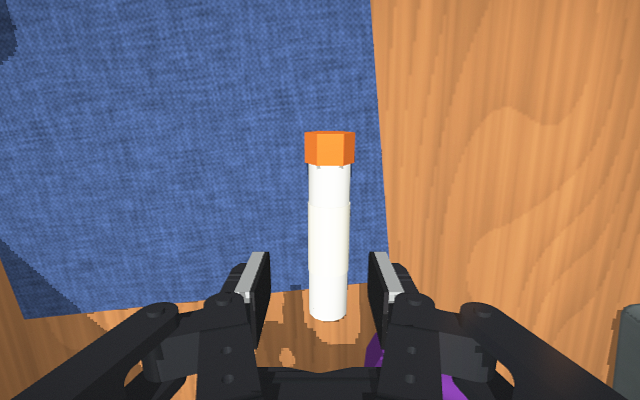

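The last tube (cap (329,148), body down column 328) is centred. The purple look-alike at (375,350) is beyond the tube's bottom end, outside the fingers' path. Gripping.

```bash
python3 -m crank '[{"fingers":0.5,"x":3,"y":0.2,"z":0.2,"wx":0,"wy":0,"wz":0},{"fingers":0.5,"x":6,"y":0.2,"z":0.2,"wx":0,"wy":0,"wz":0},{"fingers":0.5,"x":7.5,"y":0.2,"z":0.2,"wx":0,"wy":0,"wz":0},{"fingers":0.5,"x":7.8,"y":0.2,"z":0.2,"wx":0,"wy":0,"wz":0},{"fingers":0.5,"x":7.8,"y":0.2,"z":0.2,"wx":0,"wy":0,"wz":0}]'
python3 -m crank '[{"fingers":0.2,"x":0,"y":0,"z":0,"wx":0,"wy":0,"wz":0},{"fingers":0.2,"x":0,"y":0,"z":0,"wx":0,"wy":0,"wz":0},{"fingers":0.2,"x":0,"y":0,"z":0,"wx":0,"wy":0,"wz":0},{"fingers":0.2,"x":0,"y":0,"z":0,"wx":0,"wy":0,"wz":0}]' 40
python3 -m crank '[{"fingers":0.2,"x":-2,"y":0,"z":0,"wx":0,"wy":0,"wz":0},{"fingers":0.2,"x":-5,"y":0,"z":0,"wx":0,"wy":0,"wz":0},{"fingers":0.2,"x":-9,"y":-1,"z":-1,"wx":0,"wy":0,"wz":0},{"fingers":0.2,"x":-13,"y":-3,"z":-3,"wx":0,"wy":0,"wz":0},{"fingers":0.2,"x":-16,"y":-5,"z":-6,"wx":0,"wy":0,"wz":0},{"fingers":0.2,"x":-18,"y":-8,"z":-9,"wx":0,"wy":0,"wz":0},{"fingers":0.2,"x":-18,"y":-8.5,"z":-12,"wx":0,"wy":0,"wz":0}]'
python3 -c "
from h import *
held(snap('wrist','w21'))
plan([.5475,.1445,.20],1.547,flip=1)"
```

```text
t: 26.9
tcp_pos: [0.6354, -0.2799, 0.0222]
tcp_rot: [0.508, 0.493, -0.507, 0.492]
ft_force: [-0.4, 0.3, 0.3]
opening: 0.0428
t: 27.3
tcp_pos: [0.6365, -0.2802, 0.0244]
tcp_rot: [0.508, 0.492, -0.506, 0.493]
ft_force: [-1.4, 1.8, 7.7]
opening: 0.0241
t: 28.0
tcp_pos: [0.5535, -0.1573, 0.2081]
tcp_rot: [0.509, 0.49, -0.506, 0.495]
ft_force: [1.6, 0.0, 0.3]
opening: 0.024
cap n 3828 cap z-range [-0.0533 -0.0454 -0.0356] => mid along tool z 0.0067
 body n 11522 y mid -0.0002
   at 0.005 top x -0.0287 y [-0.0183  0.0178]
   at 0.015 top x -0.0062 y [-0.0121  0.0118]
   at 0.025 top x -0.0061 y [-0.0117  0.0117]
   at 0.035 top x -0.0062 y [-0.0115  0.0119]
  cap top x -0.0067 y [-0.0138  0.0143]
at [ 0.5534 -0.1535  0.2068] jawang -0.028 tilt [-1.     0.005 -0.001] j [-0.35  0.43  1.63  0.    1.08 -0.33] F [ 2.9  3.6 -0.5] op 0.024 t 28.05
  shift cm [  0.69  -1.42 -29.77] rot deg [-90.24   0.2   -0.26]
```

```bash
python3 -m crank '[{"fingers":0.2,"x":0,"y":-0.1,"z":-2.5,"wx":-7.6,"wy":0,"wz":0},{"fingers":0.2,"x":0,"y":-0.2,"z":-5,"wx":-15.2,"wy":0,"wz":0},{"fingers":0.2,"x":0,"y":-0.3,"z":-7.5,"wx":-22.8,"wy":0,"wz":0},{"fingers":0.2,"x":0,"y":-0.4,"z":-10,"wx":-30.4,"wy":0,"wz":0},{"fingers":0.2,"x":0,"y":-0.5,"z":-12.5,"wx":-38,"wy":0,"wz":0},{"fingers":0.2,"x":0,"y":-0.6,"z":-15,"wx":-45.6,"wy":0,"wz":0},{"fingers":0.2,"x":0,"y":-0.7,"z":-17.5,"wx":-53.2,"wy":0,"wz":0},{"fingers":0.2,"x":0,"y":-0.8,"z":-20,"wx":-60.8,"wy":0,"wz":0}]'
python3 -c "
from h import *
plan([.5475,.1445,.20],1.547,flip=1)"
```

```text
t: 28.85
tcp_pos: [0.5511, 0.0477, 0.2077]
tcp_rot: [0.187, 0.68, -0.185, 0.684]
ft_force: [-0.0, -0.1, -0.3]
opening: 0.0241
at [0.5511 0.0477 0.2077] jawang 1.039 tilt [-1.     0.004  0.005] j [ 0.    0.39  1.68  0.    1.06 -1.04] F [-0.  -0.1 -0.3] op 0.0241 t 28.85
  shift cm [ 0.77  8.16 -5.22] rot deg [-29.12   0.35  -0.14]
```

```bash
python3 -m crank '[{"fingers":0.2,"x":0.2,"y":2,"z":-1.3,"wx":-7.3,"wy":0.3,"wz":-0.1},{"fingers":0.2,"x":0.4,"y":4.1,"z":-2.6,"wx":-14.6,"wy":0.3,"wz":-0.1},{"fingers":0.2,"x":0.6,"y":6.1,"z":-3.9,"wx":-21.9,"wy":0.3,"wz":-0.1},{"fingers":0.2,"x":0.8,"y":8.2,"z":-5.2,"wx":-29.1,"wy":0.3,"wz":-0.1},{"fingers":0.2,"x":0.8,"y":8.2,"z":-5.2,"wx":-29.1,"wy":0.3,"wz":-0.1},{"fingers":0.2,"x":0.8,"y":8.2,"z":-5.2,"wx":-29.1,"wy":0.3,"wz":-0.1}]'
python3 -c "
from h import *
plan([.5475,.1445,.125],1.547,flip=1)
f=snap('wrist','w22');held(f)"
```

```text
t: 29.45
tcp_pos: [0.5479, 0.1449, 0.2001]
tcp_rot: [0.009, 0.707, -0.009, 0.708]
ft_force: [-1.2, -0.2, -0.4]
opening: 0.0242
at [0.5479 0.1449 0.2001] jawang 1.546 tilt [-1.     0.     0.002] j [ 0.18  0.43  1.65 -0.    1.06 -1.37] F [-1.2 -0.2 -0.4] op 0.0242 t 29.45
  shift cm [ 7.51 -0.04 -0.05] rot deg [-0.06  0.09 -0.02]
cap n 3768 cap z-range [-0.0578 -0.0499 -0.0402] => mid along tool z 0.0022
 body n 8562 y mid 0.0005
   at 0.005 top x -0.0055 y [-0.0109  0.0028]
   at 0.015 top x -0.0053 y [-0.0107  0.0123]
   at 0.025 top x -0.0049 y [-0.0105  0.0121]
   at 0.035 top x -0.0049 y [-0.0103  0.0122]
  cap top x -0.0055 y [-0.0134  0.0146]
```

View pics/w22.png

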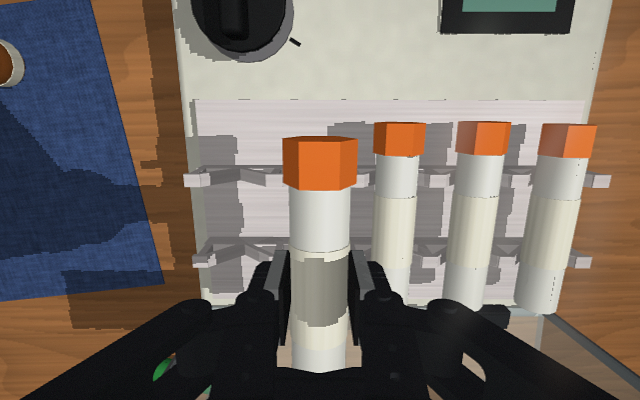

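The tube is over groove 2, with grooves 3-5 filled. Lower, release and rise.

```bash
python3 -m crank '[{"fingers":0.2,"x":2.5,"y":0,"z":-0.2,"wx":0,"wy":0,"wz":0},{"fingers":0.2,"x":4.5,"y":0,"z":-0.2,"wx":0,"wy":0,"wz":0},{"fingers":0.2,"x":5.6,"y":0,"z":-0.2,"wx":0,"wy":0,"wz":0},{"fingers":0.2,"x":6.2,"y":0,"z":-0.2,"wx":0,"wy":0,"wz":0},{"fingers":0.2,"x":6.7,"y":0,"z":-0.2,"wx":0,"wy":0,"wz":0},{"fingers":0.2,"x":7.1,"y":0,"z":-0.2,"wx":0,"wy":0,"wz":0},{"fingers":0.2,"x":7.4,"y":0,"z":-0.2,"wx":0,"wy":0,"wz":0},{"fingers":0.2,"x":7.4,"y":0,"z":-0.2,"wx":0,"wy":0,"wz":0}]'
python3 -m crank '[{"fingers":0.42,"x":0,"y":0,"z":0,"wx":0,"wy":0,"wz":0},{"fingers":0.42,"x":0,"y":0,"z":0,"wx":0,"wy":0,"wz":0},{"fingers":0.42,"x":0,"y":0,"z":0,"wx":0,"wy":0,"wz":0},{"fingers":0.42,"x":0,"y":0,"z":0,"wx":0,"wy":0,"wz":0},{"fingers":0.42,"x":-2,"y":0,"z":0,"wx":0,"wy":0,"wz":0},{"fingers":0.42,"x":-6,"y":0,"z":0,"wx":0,"wy":0,"wz":0},{"fingers":0.42,"x":-10,"y":0,"z":0,"wx":0,"wy":0,"wz":0},{"fingers":0.42,"x":-14,"y":0,"z":0,"wx":0,"wy":0,"wz":0}]'
python3 -m crank '[{"fingers":0.42,"x":0,"y":-4,"z":-2,"wx":7,"wy":0,"wz":0},{"fingers":0.42,"x":0,"y":-8,"z":-4,"wx":14,"wy":0,"wz":0},{"fingers":0.42,"x":0,"y":-12,"z":-6,"wx":21,"wy":0,"wz":0},{"fingers":0.42,"x":0,"y":-16,"z":-8,"wx":28,"wy":0,"wz":0},{"fingers":0.42,"x":0,"y":-18,"z":-10,"wx":35,"wy":0,"wz":0},{"fingers":0.42,"x":0,"y":-18,"z":-10,"wx":42,"wy":0,"wz":0}]'
python3 -c "
from h import *
f=snap('top','t23');seated(f);tubes(f);np.savez('t23.npz',**f)
plan([.6683,.1945,.35],-.018)
cv2.imwrite('pics/cr23.png',cv2.resize(f['color'][130:290,160:460],None,fx=2.6,fy=2.6,interpolation=cv2.INTER_CUBIC)[:,:,::-1])"
```

```text
t: 30.3
tcp_pos: [0.5468, 0.1436, 0.1284]
tcp_rot: [0.009, 0.706, -0.009, 0.708]
ft_force: [-7.6, -8.7, 18.6]
opening: 0.0242
t: 31.1
tcp_pos: [0.5461, 0.1438, 0.2698]
tcp_rot: [0.009, 0.706, -0.009, 0.708]
ft_force: [0.6, 0.7, -0.9]
opening: 0.0358
t: 31.7
tcp_pos: [0.4397, -0.0354, 0.2697]
tcp_rot: [0.264, 0.655, -0.264, 0.657]
ft_force: [0.7, 1.2, 0.2]
opening: 0.036
cap px [185. 224.] X [0.4847 0.5012] Y 0.3044 ztop 0.1335 mid X off 0.0002
    X 0.51 n 82 Y 0.3041 z top 0.1329
    X 0.53 n 83 Y 0.3051 z top 0.1339
    X 0.55 n 82 Y 0.3049 z top 0.1332
    X 0.57 n 95 Y 0.3034 z top 0.1332
    X 0.59 n 74 Y 0.3047 z top 0.1338
cap px [206. 226.] X [0.4823 0.4998] Y 0.2556 ztop 0.1337 mid X off -0.0016
    X 0.51 n 89 Y 0.2547 z top 0.1322
    X 0.53 n 79 Y 0.2555 z top 0.1338
    X 0.55 n 83 Y 0.2554 z top 0.1327
    X 0.57 n 89 Y 0.2545 z top 0.1339
    X 0.59 n 81 Y 0.2554 z top 0.1327
cap px [228. 226.] X [0.4828 0.4994] Y 0.2053 ztop 0.1329 mid X off -0.0016
    X 0.51 n 80 Y 0.2049 z top 0.1331
    X 0.53 n 85 Y 0.2057 z top 0.1329
    X 0.55 n 79 Y 0.2058 z top 0.1333
    X 0.57 n 92 Y 0.2046 z top 0.1333
    X 0.59 n 81 Y 0.2057 z top 0.1327
cap px [249. 226.] X [0.4845 0.5021] Y 0.1565 ztop 0.1336 mid X off 0.0006
    X 0.51 n 91 Y 0.1559 z top 0.133
    X 0.53 n 77 Y 0.1561 z top 0.1337
    X 0.55 n 83 Y 0.1558 z top 0.1338
    X 0.57 n 90 Y 0.1564 z top 0.133
    X 0.59 n 78 Y 0.1563 z top 0.1326
at [ 0.4407 -0.0346  0.2698] jawang 0.798 tilt [-1.     0.001  0.003] j [-0.18  0.12  1.88 -0.    1.14 -0.98] F [ 0.3 -0.1 -0.7] op 0.0359 t 31.75
  shift cm [-7.97 32.3   0.33] rot deg [46.75  0.13 -0.15]
```

View pics/cr23.png

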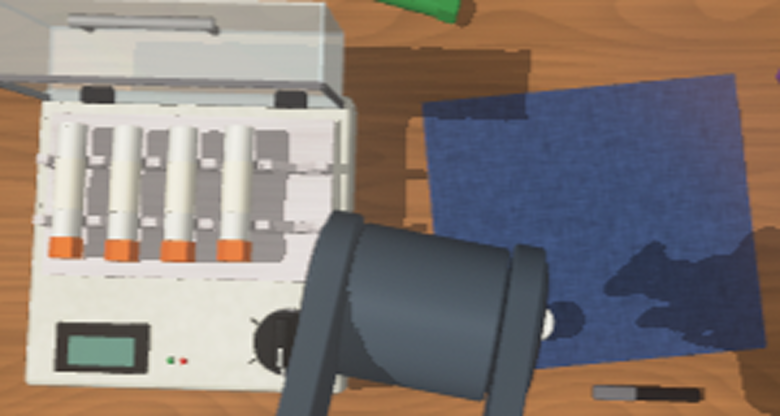

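All four tubes lie straight in grooves 2-5: caps at crop (65,247), (121,250), (177,251) and (233,251), X offsets within 2 mm, tops level. The pad is clear of tubes. Now I regrasp the hood handle.

```bash
python3 -m crank '[{"fingers":0.4,"x":-2,"y":4,"z":0,"wx":6,"wy":0,"wz":0},{"fingers":0.4,"x":-4,"y":8,"z":0.1,"wx":12,"wy":0,"wz":0},{"fingers":0.4,"x":-6,"y":12,"z":0.1,"wx":18,"wy":0,"wz":0},{"fingers":0.4,"x":-8,"y":16,"z":0.2,"wx":24,"wy":0,"wz":0},{"fingers":0.4,"x":-8,"y":20,"z":0.2,"wx":30,"wy":0,"wz":0},{"fingers":0.4,"x":-8,"y":24,"z":0.3,"wx":36,"wy":0,"wz":0},{"fingers":0.4,"x":-8,"y":28,"z":0.3,"wx":42,"wy":0,"wz":0},{"fingers":0.4,"x":-8,"y":32,"z":0.3,"wx":46.8,"wy":0,"wz":0}]' 40
python3 -m crank '[{"fingers":0.4,"x":0,"y":0.3,"z":0,"wx":0,"wy":0,"wz":0},{"fingers":0.4,"x":0,"y":0.3,"z":0,"wx":0,"wy":0,"wz":0}]'
python3 -c "
from h import *
f=dict(np.load('t23.npz'));P=pts(f);q=P[120:160,160:300].reshape(-1,3);q=q[(q[:,2]>.275)&(q[:,2]<.30)];print('bar',np.median(q,0),q.min(0),q.max(0),np.polyfit(q[:,1],q[:,0],1))
plan([.667,.1945,.279],-.022)
snap('wrist','w24')"
```

```text
t: 32.55
tcp_pos: [0.6669, 0.1945, 0.3498]
tcp_rot: [0.505, 0.494, -0.504, 0.496]
ft_force: [-0.2, -0.3, -0.4]
opening: 0.0343
t: 32.75
tcp_pos: [0.6702, 0.1953, 0.3484]
tcp_rot: [-0.504, -0.495, 0.504, -0.497]
ft_force: [1.1, -0.6, -0.2]
opening: 0.034
bar [0.66213138 0.19068434 0.28917875] [0.65664162 0.13486794 0.28257276] [0.66814863 0.246238   0.29483225] [0.0212872  0.65827622]
at [0.6702 0.1953 0.3484] jawang -0.016 tilt [-1.     0.001  0.001] j [ 0.22  0.57  1.06 -0.    1.51  0.23] F [ 1.1 -0.6 -0.2] op 0.034 t 32.75
  shift cm [ 6.94 -0.33  0.08] rot deg [ 0.35  0.09 -0.07]
```

View pics/w24.png

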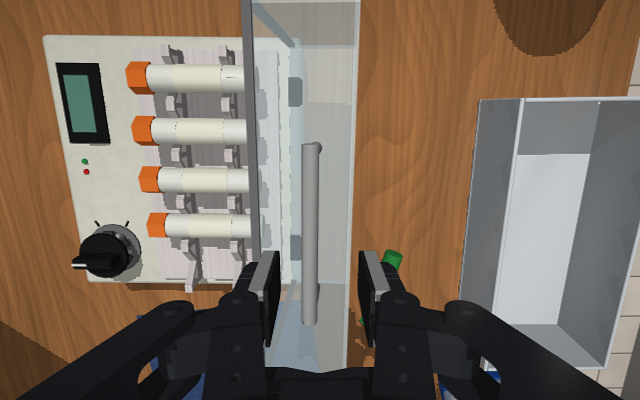

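The bar (columns 303-320) is between the fingers, about 7 mm towards -x from their centre. I descend and grip.

```bash
python3 -m crank '[{"fingers":0.4,"x":1,"y":-0.6,"z":0.3,"wx":0,"wy":0,"wz":0},{"fingers":0.4,"x":3.5,"y":-0.6,"z":0.3,"wx":0,"wy":0,"wz":0},{"fingers":0.4,"x":6,"y":-0.6,"z":0.3,"wx":0,"wy":0,"wz":0},{"fingers":0.4,"x":6.9,"y":-0.6,"z":0.3,"wx":0,"wy":0,"wz":0},{"fingers":0.4,"x":6.9,"y":-0.6,"z":0.3,"wx":0,"wy":0,"wz":0}]'
python3 -m crank '[{"fingers":0,"x":0,"y":0,"z":0,"wx":0,"wy":0,"wz":0},{"fingers":0,"x":0,"y":0,"z":0,"wx":0,"wy":0,"wz":0},{"fingers":0,"x":0,"y":0,"z":0,"wx":0,"wy":0,"wz":0},{"fingers":0,"x":0,"y":0,"z":0,"wx":0,"wy":0,"wz":0},{"fingers":0,"x":0,"y":0,"z":0,"wx":0,"wy":0,"wz":0}]' 40
python3 -c "
from h import *
plan([.431,.1985,.113],-.022)
import math
hx,hz=.637,.076-.005
s=state()['tcp_pos']
for th in np.arange(1.4,-.01,-.1):
    a=math.atan2(45,206)+th;r=.2109
    print(round(th,1),((hx-r*math.cos(a)-s[0])*100).__round__(2),((hz+r*math.sin(a)-s[2])*100).__round__(2))
"
```

```text
t: 33.3
tcp_pos: [0.6632, 0.1908, 0.2796]
tcp_rot: [-0.504, -0.495, 0.505, -0.496]
ft_force: [-0.1, -0.4, -0.3]
opening: 0.0339
t: 33.8
tcp_pos: [0.6637, 0.1907, 0.2814]
tcp_rot: [0.504, 0.495, -0.504, 0.497]
ft_force: [-0.5, -2.3, 7.1]
opening: 0.0079
at [0.6637 0.1907 0.2814] jawang -0.017 tilt [-1.     0.003  0.002] j [ 0.21  0.58  1.2  -0.    1.36  0.23] F [-0.5 -2.3  7.1] op 0.0079 t 33.8
  shift cm [ 16.77 -23.33  -0.42] rot deg [ 0.31  0.1  -0.16]
1.4 -1.74 0.03
1.3 -3.84 0.02
1.2 -5.94 -0.2
1.1 -8.0 -0.63
1.0 -10.01 -1.27
0.9 -11.95 -2.1
0.8 -13.8 -3.12
0.7 -15.53 -4.32
0.6 -17.13 -5.69
0.5 -18.59 -7.21
0.4 -19.89 -8.87
0.3 -21.02 -10.65
0.2 -21.97 -12.53
0.1 -22.72 -14.5
-0.0 -23.27 -16.54
```

```bash
python3 -m crank '[{"fingers":0,"x":0,"y":-1.7,"z":0,"wx":0,"wy":0,"wz":0},{"fingers":0,"x":0,"y":-3.8,"z":0,"wx":0,"wy":0,"wz":0},{"fingers":0,"x":0.2,"y":-5.9,"z":0,"wx":0,"wy":0,"wz":0},{"fingers":0,"x":0.6,"y":-8,"z":0,"wx":0,"wy":0,"wz":0},{"fingers":0,"x":1.3,"y":-10,"z":0,"wx":0,"wy":0,"wz":0},{"fingers":0,"x":2.1,"y":-11.9,"z":0,"wx":0,"wy":0,"wz":0},{"fingers":0,"x":3.1,"y":-13.8,"z":0,"wx":0,"wy":0,"wz":0},{"fingers":0,"x":4.3,"y":-15.5,"z":0,"wx":0,"wy":0,"wz":0}]'
python3 -c "
from h import *
plan([.431,.196,.113],-.022)
import math
hx,hz=.637,.076-.005
s=state()['tcp_pos']
for th in np.arange(.7,-.06,-.1):
    a=math.atan2(45,206)+th;r=.2109
    print(round(th,1),((hx-r*math.cos(a)-s[0])*100).__round__(2),((hz+r*math.sin(a)-s[2])*100).__round__(2))
snap('scene','s25')"
```

```text
t: 34.6
tcp_pos: [0.5089, 0.1943, 0.2395]
tcp_rot: [0.506, 0.494, -0.502, 0.497]
ft_force: [1.8, 7.1, 1.6]
opening: 0.0083
at [0.5089 0.1943 0.2395] jawang -0.017 tilt [-1.     0.007 -0.001] j [ 0.28  0.34  1.67 -0.    1.12  0.3 ] F [1.8 7.1 1.6] op 0.0083 t 34.6
  shift cm [12.6  -7.87 -0.03] rot deg [ 0.32 -0.06 -0.38]
0.7 -0.05 -0.13
0.6 -1.65 -1.5
0.5 -3.11 -3.02
0.4 -4.41 -4.68
0.3 -5.54 -6.46
0.2 -6.49 -8.34
0.1 -7.24 -10.31
0.0 -7.79 -12.35
```

View pics/s25.png

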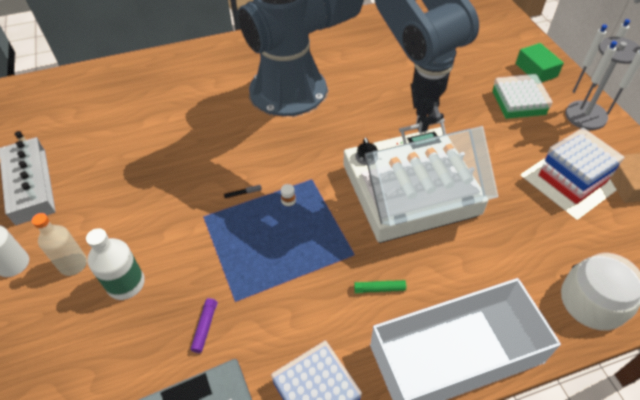

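The hood is about half closed, with the handle still in the grip at (425,128). I finish the arc, slowing at the end.

```bash
python3 -m crank '[{"fingers":0,"x":1.5,"y":-1.6,"z":0,"wx":0,"wy":0,"wz":0},{"fingers":0,"x":3,"y":-3.1,"z":0,"wx":0,"wy":0,"wz":0},{"fingers":0,"x":4.7,"y":-4.4,"z":0,"wx":0,"wy":0,"wz":0},{"fingers":0,"x":6.5,"y":-5.5,"z":0,"wx":0,"wy":0,"wz":0},{"fingers":0,"x":8.3,"y":-6.5,"z":0,"wx":0,"wy":0,"wz":0},{"fingers":0,"x":10.3,"y":-7.2,"z":0,"wx":0,"wy":0,"wz":0},{"fingers":0,"x":11.4,"y":-7.5,"z":0,"wx":0,"wy":0,"wz":0},{"fingers":0,"x":12.3,"y":-7.8,"z":0,"wx":0,"wy":0,"wz":0}]'
python3 -m crank '[{"fingers":0,"x":0.3,"y":0,"z":0,"wx":0,"wy":0,"wz":0},{"fingers":0,"x":0.5,"y":0,"z":0,"wx":0,"wy":0,"wz":0},{"fingers":0,"x":0.5,"y":0,"z":0,"wx":0,"wy":0,"wz":0}]'
python3 -c "
from h import *
plan([.431,.196,.113],-.022)"
```

```text
t: 35.45
tcp_pos: [0.4316, 0.1967, 0.1169]
tcp_rot: [0.507, 0.494, -0.501, 0.498]
ft_force: [0.6, -2.1, 55.5]
opening: 0.0084
t: 35.75
tcp_pos: [0.4318, 0.197, 0.1154]
tcp_rot: [0.508, 0.494, -0.5, 0.498]
ft_force: [-20.8, -5.7, 54.9]
opening: 0.0085
at [0.4318 0.197  0.1154] jawang -0.016 tilt [-1.     0.011 -0.004] j [ 0.33  0.4   1.96 -0.    0.77  0.35] F [-20.8  -5.7  54.9] op 0.0085 t 35.75
  shift cm [ 0.24 -0.08  0.1 ] rot deg [ 0.36 -0.21 -0.64]
```

```bash
python3 -m crank '[{"fingers":0.36,"x":0,"y":0,"z":0,"wx":0,"wy":0,"wz":0},{"fingers":0.36,"x":0,"y":0,"z":0,"wx":0,"wy":0,"wz":0},{"fingers":0.36,"x":0,"y":0,"z":0,"wx":0,"wy":0,"wz":0},{"fingers":0.36,"x":-3,"y":0,"z":0,"wx":0,"wy":0,"wz":0},{"fingers":0.36,"x":-6,"y":0,"z":0,"wx":0,"wy":0,"wz":0},{"fingers":0.36,"x":-10,"y":0,"z":0,"wx":0,"wy":0,"wz":0},{"fingers":0.36,"x":-10,"y":-3,"z":-4,"wx":0,"wy":0,"wz":0},{"fingers":0.36,"x":-10,"y":-6,"z":-8,"wx":0,"wy":0,"wz":0}]'
python3 -m crank '[{"fingers":0.36,"x":0,"y":-1,"z":-4,"wx":0,"wy":0,"wz":0},{"fingers":0.36,"x":0,"y":-2,"z":-8,"wx":0,"wy":0,"wz":0},{"fingers":0.36,"x":0,"y":-2,"z":-11,"wx":0,"wy":0,"wz":0},{"fingers":0.36,"x":0,"y":-2,"z":-11,"wx":0,"wy":0,"wz":0}]'
python3 -c "
from h import *
f=snap('top','t26');np.savez('t26.npz',**f);P=pts(f)
plan([.416,.103,.2],1.547,flip=1)
def box(u0,u1,v0,v1,z0,z1):
    q=P[v0:v1,u0:u1].reshape(-1,3);return q[(q[:,2]>z0)&(q[:,2]<z1)]
t=box(160,300,155,250,.13,.17)
for xx in (.48,.52,.56,.60): 
    s=t[abs(t[:,0]-xx)<.015];print(xx,np.median(s[:,2]).round(4))
b=box(195,258,245,262,.11,.14);print('bar',np.median(b,0))
k=box(255,288,245,282,.118,.135);print('grip',np.median(k,0),cv2.minAreaRect((k[:,:2]*1000).astype(np.float32)))
cv2.imwrite('pics/cr26.png',cv2.resize(f['color'][130:290,160:460],None,fx=2.6,fy=2.6,interpolation=cv2.INTER_CUBIC)[:,:,::-1])"
```

```text
t: 36.55
tcp_pos: [0.372, 0.2782, 0.2159]
tcp_rot: [0.509, 0.493, -0.5, 0.497]
ft_force: [1.4, 1.5, -1.4]
opening: 0.031
t: 36.95
tcp_pos: [0.3537, 0.3913, 0.2158]
tcp_rot: [0.509, 0.494, -0.499, 0.498]
ft_force: [-0.3, -1.2, -0.6]
opening: 0.0309
at [0.3537 0.3896 0.2155] jawang -0.017 tilt [-1.     0.013 -0.004] j [ 0.75  0.33  1.75 -0.01  1.05  0.77] F [ 0.6 -0.   0.3] op 0.0307 t 37.0
  shift cm [ 1.51  6.69 28.56] rot deg [-89.59   0.37  -0.76]
0.48 0.1465
0.52 0.1465
0.56 0.1466
0.6 0.1463
bar [0.43066399 0.20135449 0.12527355]
grip [0.41712837 0.10279624 0.12505649] ((417.1612548828125, 102.7381362915039), (12.457716941833496, 40.66356658935547), 89.82865905761719)
```

View pics/cr26.png

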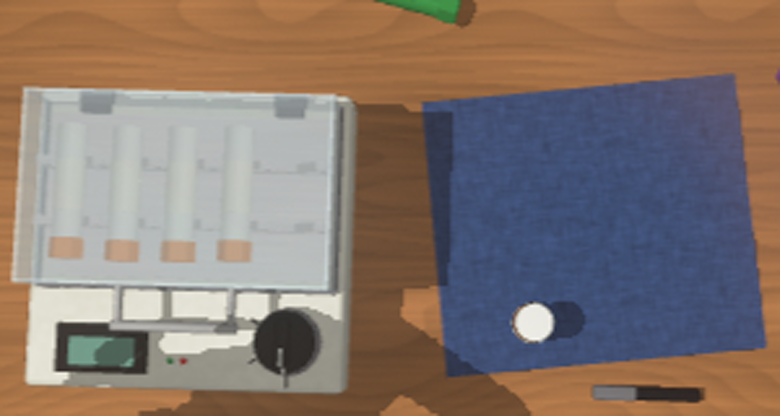

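The hood is closed: its top reads 0.1465 m throughout and the bar is back at x=0.431. The four tubes are visible inside, and the jar and marker haven't moved. Now the dial: centre (0.417,0.103), grip along x with the pointer to the front (crop (284,365)).

```bash
python3 -m crank '[{"fingers":0.36,"x":0,"y":0.8,"z":3,"wx":-8,"wy":0,"wz":0},{"fingers":0.36,"x":0,"y":1.6,"z":6,"wx":-16,"wy":0,"wz":0},{"fingers":0.36,"x":0,"y":2.4,"z":9,"wx":-24,"wy":0,"wz":0},{"fingers":0.36,"x":0,"y":3.2,"z":12,"wx":-32,"wy":0,"wz":0},{"fingers":0.36,"x":0,"y":4,"z":15,"wx":-40,"wy":0,"wz":0},{"fingers":0.36,"x":0,"y":4.8,"z":18,"wx":-48,"wy":0,"wz":0},{"fingers":0.36,"x":0,"y":5.6,"z":21,"wx":-56,"wy":0,"wz":0},{"fingers":0.36,"x":0,"y":6.4,"z":24,"wx":-64,"wy":0,"wz":0}]'
python3 -c "
from h import *
plan([.417,.1025,.2],1.55,flip=1)"
```

```text
t: 37.8
tcp_pos: [0.4134, 0.1464, 0.2151]
tcp_rot: [0.165, 0.684, -0.161, 0.692]
ft_force: [0.5, 0.8, -0.7]
opening: 0.031
at [0.4134 0.1464 0.2151] jawang 1.105 tilt [-1.     0.009  0.009] j [ 0.23  0.18  1.96  0.    0.99 -0.87] F [ 0.5  0.8 -0.7] op 0.031 t 37.8
  shift cm [ 1.5  -3.77  2.28] rot deg [-25.49   0.63  -0.39]
```

```bash
python3 -m crank '[{"fingers":0.36,"x":0.4,"y":-1,"z":0.6,"wx":-6.5,"wy":0.2,"wz":-0.1},{"fingers":0.36,"x":0.8,"y":-2,"z":1.2,"wx":-13,"wy":0.4,"wz":-0.2},{"fingers":0.36,"x":1.2,"y":-3,"z":1.8,"wx":-19.5,"wy":0.6,"wz":-0.3},{"fingers":0.36,"x":1.5,"y":-3.8,"z":2.3,"wx":-25.5,"wy":0.6,"wz":-0.4},{"fingers":0.36,"x":1.5,"y":-3.8,"z":2.3,"wx":-25.5,"wy":0.6,"wz":-0.4},{"fingers":0.36,"x":1.5,"y":-3.8,"z":2.3,"wx":-25.5,"wy":0.6,"wz":-0.4}]'
python3 -c "
from h import *
plan([.417,.1025,.118],1.55,flip=1)
snap('wrist','w27')"
```

```text
t: 38.4
tcp_pos: [0.4168, 0.1018, 0.2]
tcp_rot: [0.009, 0.707, -0.009, 0.707]
ft_force: [0.4, 0.6, -0.2]
opening: 0.0304
at [0.4168 0.1018 0.2   ] jawang 1.546 tilt [-1. -0.  0.] j [ 0.13  0.19  1.99 -0.    0.96 -1.41] F [ 0.4  0.6 -0.2] op 0.0304 t 38.4
  shift cm [8.2  0.07 0.02] rot deg [-0.22  0.01  0.02]
```

View pics/w27.png

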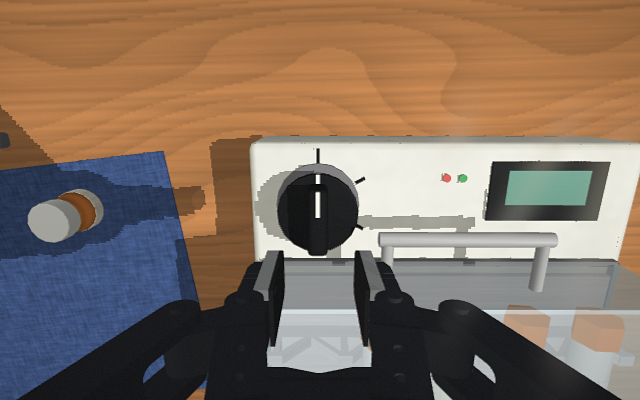

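The dial's grip is centred under the jaws (column 318) with the pointer to the front at (318,155). The next tick clockwise is at (360,180). I lower onto the grip.

```bash
python3 -m crank '[{"fingers":0.36,"x":3,"y":0,"z":0,"wx":0,"wy":0,"wz":0},{"fingers":0.36,"x":5.5,"y":0,"z":0,"wx":0,"wy":0,"wz":0},{"fingers":0.36,"x":7,"y":0,"z":0,"wx":0,"wy":0,"wz":0},{"fingers":0.36,"x":7.9,"y":0,"z":0,"wx":0,"wy":0,"wz":0},{"fingers":0.36,"x":8.2,"y":0,"z":0,"wx":0,"wy":0,"wz":0},{"fingers":0.36,"x":8.2,"y":0,"z":0,"wx":0,"wy":0,"wz":0}]'
python3 -m crank '[{"fingers":0,"x":0,"y":0,"z":0,"wx":0,"wy":0,"wz":0},{"fingers":0,"x":0,"y":0,"z":0,"wx":0,"wy":0,"wz":0},{"fingers":0,"x":0,"y":0,"z":0,"wx":0,"wy":0,"wz":0},{"fingers":0,"x":0,"y":0,"z":0,"wx":0,"wy":0,"wz":0}]' 50
python3 -c "
from h import *
plan([.417,.1025,.11],1.55,flip=1)"
```

```text
t: 39.05
tcp_pos: [0.4171, 0.1022, 0.1183]
tcp_rot: [0.009, 0.707, -0.009, 0.707]
ft_force: [0.5, -0.5, 0.4]
opening: 0.0306
t: 39.45
tcp_pos: [0.4175, 0.1016, 0.119]
tcp_rot: [0.008, 0.706, -0.009, 0.708]
ft_force: [-0.1, -7.2, 1.2]
opening: 0.0116
at [0.4175 0.1016 0.119 ] jawang 1.547 tilt [-1.    -0.001  0.002] j [ 0.13  0.33  2.06 -0.    0.75 -1.41] F [-0.1 -7.2  1.2] op 0.0116 t 39.45
  shift cm [ 0.9   0.09 -0.05] rot deg [-0.19  0.1   0.07]
```

```bash
python3 -m crank '[{"fingers":0,"x":0.3,"y":0,"z":0,"wx":0,"wy":0,"wz":0},{"fingers":0,"x":0.6,"y":0,"z":0,"wx":0,"wy":0,"wz":0},{"fingers":0,"x":0.9,"y":0,"z":0,"wx":0,"wy":0,"wz":0},{"fingers":0,"x":1.1,"y":0,"z":0,"wx":0,"wy":0,"wz":0},{"fingers":0,"x":1.1,"y":0,"z":0,"wx":0,"wy":0,"wz":0},{"fingers":0,"x":1.1,"y":0,"z":0,"wx":0,"wy":0,"wz":0}]'
python3 -c "
from h import *
plan([.417,.1025,.11],1.55,flip=1)
f=snap('wrist','w28')
cv2.imwrite('pics/w28.png',cv2.resize(f['color'][100:400,160:480],None,fx=2,fy=2)[:,:,::-1])"
```

```text
t: 40.05
tcp_pos: [0.4185, 0.1012, 0.1104]
tcp_rot: [0.008, 0.706, -0.009, 0.709]
ft_force: [-9.9, -8.9, 38.1]
opening: 0.0121
at [0.4185 0.1012 0.1104] jawang 1.547 tilt [-1.    -0.002  0.004] j [ 0.13  0.35  2.06 -0.    0.73 -1.41] F [-9.9 -8.9 38.1] op 0.0121 t 40.05
  shift cm [ 0.03  0.12 -0.15] rot deg [-0.16  0.25  0.11]
```

View pics/w28.png

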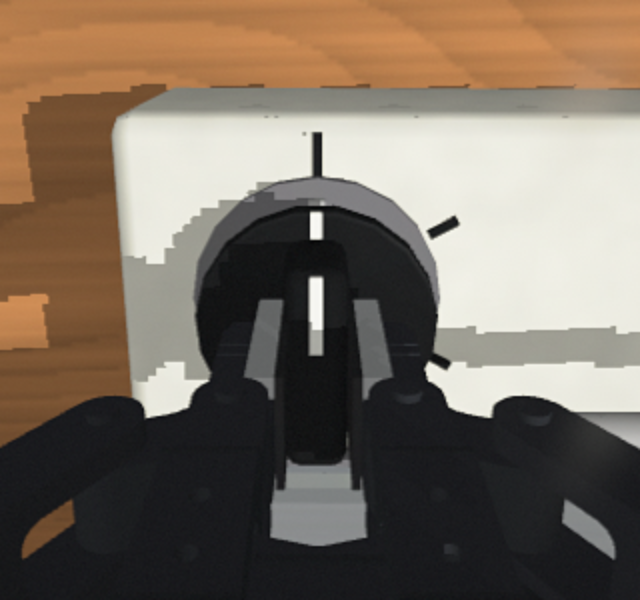

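The dial went down 8.6 mm to its stop and the grip is held between the pads. The pointer is still at the off tick (318,155). Now I turn it clockwise 60 degrees, keeping a smaller push on.

```bash
python3 -m crank '[{"fingers":0,"x":0.3,"y":0,"z":0,"wx":7.5,"wy":0,"wz":0},{"fingers":0,"x":0.3,"y":0,"z":0,"wx":15,"wy":0,"wz":0},{"fingers":0,"x":0.3,"y":0,"z":0,"wx":22.5,"wy":0,"wz":0},{"fingers":0,"x":0.3,"y":0,"z":0,"wx":30,"wy":0,"wz":0},{"fingers":0,"x":0.3,"y":0,"z":0,"wx":37.5,"wy":0,"wz":0},{"fingers":0,"x":0.3,"y":0,"z":0,"wx":45,"wy":0,"wz":0},{"fingers":0,"x":0.3,"y":0,"z":0,"wx":52.5,"wy":0,"wz":0},{"fingers":0,"x":0.3,"y":0,"z":0,"wx":60,"wy":0,"wz":0}]'
python3 -c "
from h import *
plan([.417,.1025,.1104],1.547-1.047,flip=1)
f=snap('wrist','w29')
cv2.imwrite('pics/w29.png',cv2.resize(f['color'][100:400,160:480],None,fx=2,fy=2)[:,:,::-1])"
```

```text
t: 40.9
tcp_pos: [0.4186, 0.101, 0.1102]
tcp_rot: [0.362, 0.605, -0.362, 0.609]
ft_force: [-18.5, -6.9, 53.4]
opening: 0.0117
at [0.4186 0.101  0.1102] jawang 0.495 tilt [-1.     0.003  0.005] j [ 0.13  0.35  2.07 -0.    0.73 -0.36] F [-18.5  -6.9  53.4] op 0.0117 t 40.9
  shift cm [-0.02 -0.07 -0.21] rot deg [-0.28  0.27 -0.18]
```

View pics/w29.png

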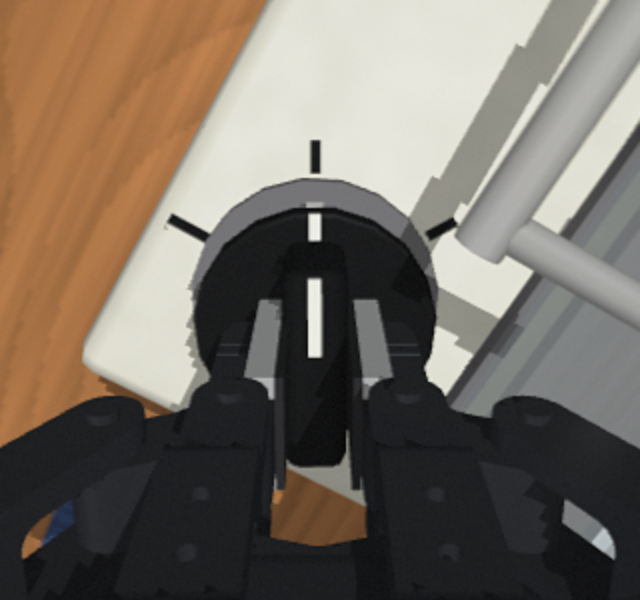

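The pointer lines up with the middle tick (315,155), slow rocking. I let it rise in the grip, then open and lift off.

```bash
python3 -m crank '[{"fingers":0,"x":-0.2,"y":0,"z":0,"wx":0,"wy":0,"wz":0},{"fingers":0,"x":-0.4,"y":0,"z":0,"wx":0,"wy":0,"wz":0},{"fingers":0,"x":-0.6,"y":0,"z":0,"wx":0,"wy":0,"wz":0},{"fingers":0,"x":-0.8,"y":0,"z":0,"wx":0,"wy":0,"wz":0},{"fingers":0,"x":-0.8,"y":0,"z":0,"wx":0,"wy":0,"wz":0},{"fingers":0,"x":-0.8,"y":0,"z":0,"wx":0,"wy":0,"wz":0}]'
python3 -m crank '[{"fingers":0.36,"x":0,"y":0,"z":0,"wx":0,"wy":0,"wz":0},{"fingers":0.36,"x":0,"y":0,"z":0,"wx":0,"wy":0,"wz":0},{"fingers":0.36,"x":0,"y":0,"z":0,"wx":0,"wy":0,"wz":0},{"fingers":0.36,"x":0,"y":0,"z":0,"wx":0,"wy":0,"wz":0},{"fingers":0.36,"x":-2,"y":0,"z":0,"wx":0,"wy":0,"wz":0},{"fingers":0.36,"x":-5,"y":0,"z":0,"wx":0,"wy":0,"wz":0},{"fingers":0.36,"x":-9,"y":0,"z":0,"wx":0,"wy":0,"wz":0},{"fingers":0.36,"x":-9,"y":0,"z":0,"wx":0,"wy":0,"wz":0}]'
python3 -c "
from h import *
plan([.417,.1025,.1104],1.547-1.047,flip=1)
f=snap('wrist','w30');P=pts(f)
r=(abs(P[...,0]-.417)<.03)&(abs(P[...,1]-.1025)<.03)&(P[...,2]>.08)&(P[...,2]<.14)
q=P[r];h,e=np.histogram(q[:,2],30);print([(round(a,3),int(n)) for a,n in zip(e,h)])
k=q[q[:,2]>.118];print(cv2.minAreaRect((k[:,:2]*1000).astype(np.float32)))"
```

```text
t: 41.55
tcp_pos: [0.4181, 0.1009, 0.1183]
tcp_rot: [0.365, 0.604, -0.365, 0.608]
ft_force: [-4.2, -3.6, 3.5]
opening: 0.0118
t: 42.35
tcp_pos: [0.4199, 0.1016, 0.2124]
tcp_rot: [0.366, 0.602, -0.363, 0.61]
ft_force: [0.8, -0.6, -0.2]
opening: 0.0305
at [0.4199 0.1016 0.2124] jawang 0.487 tilt [-1.     0.009  0.007] j [ 0.13  0.17  1.98 -0.    0.98 -0.35] F [ 0.8 -0.6 -0.2] op 0.0305 t 42.35
  shift cm [10.19 -0.31 -0.29] rot deg [-0.75  0.41 -0.53]
[(np.float64(0.08), 35), (np.float64(0.082), 0), (np.float64(0.083), 2), (np.float64(0.085), 3), (np.float64(0.086), 2), (np.float64(0.088), 0), (np.float64(0.09), 0), (np.float64(0.091), 0), (np.float64(0.093), 0), (np.float64(0.095), 0), (np.float64(0.096), 0), (np.float64(0.098), 6), (np.float64(0.099), 29), (np.float64(0.101), 113), (np.float64(0.103), 2059), (np.float64(0.104), 1108), (np.float64(0.106), 10), (np.float64(0.107), 13), (np.float64(0.109), 3), (np.float64(0.111), 12), (np.float64(0.112), 7), (np.float64(0.114), 13), (np.float64(0.115), 4), (np.float64(0.117), 13), (np.float64(0.119), 6), (np.float64(0.12), 12), (np.float64(0.122), 58), (np.float64(0.124), 304), (np.float64(0.125), 745), (np.float64(0.127), 115)]
((417.3022766113281, 101.00691986083984), (12.940634727478027, 43.55594253540039), 28.282541275024414)
```

View pics/w30.png

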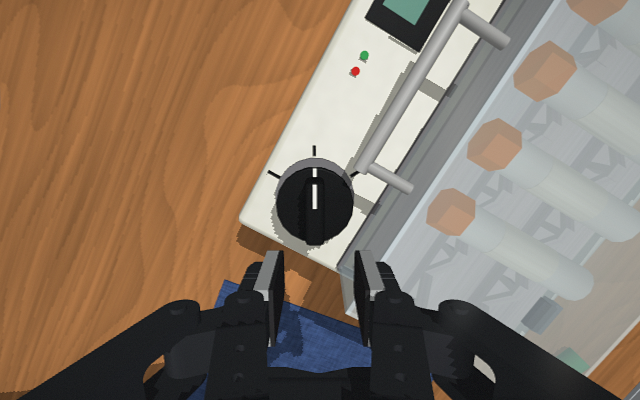

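The dial is sprung out (disc top 0.1035 m, grip top 0.125 m) with the pointer at the middle tick, turned about 60°. I back off and take a last look.

```bash
python3 -m crank '[{"fingers":0.36,"x":-3,"y":-3,"z":1,"wx":0,"wy":0,"wz":0},{"fingers":0.36,"x":-6,"y":-6,"z":4,"wx":0,"wy":0,"wz":0},{"fingers":0.36,"x":-6,"y":-8,"z":8,"wx":0,"wy":0,"wz":0},{"fingers":0.36,"x":-6,"y":-10,"z":11,"wx":0,"wy":0,"wz":0},{"fingers":0.36,"x":-6,"y":-10,"z":11,"wx":0,"wy":0,"wz":0},{"fingers":0.36,"x":-6,"y":-10,"z":11,"wx":0,"wy":0,"wz":0}]'
python3 -c "
from h import *
f=snap('top','t31');P=pts(f);seated(f)
t=P[155:250,160:300].reshape(-1,3);t=t[(t[:,2]>.13)&(t[:,2]<.17)]
for xx in (.48,.52,.56,.60): print(xx,np.median(t[abs(t[:,0]-xx)<.015][:,2]).round(4))
print(state()['ft_force'],state()['t'])
cv2.imwrite('pics/cr31.png',cv2.resize(f['color'][130:290,160:460],None,fx=2.6,fy=2.6,interpolation=cv2.INTER_CUBIC)[:,:,::-1])"
```

```text
t: 43.0
tcp_pos: [0.3811, -0.0428, 0.2692]
tcp_rot: [0.366, 0.603, -0.365, 0.608]
ft_force: [0.8, 0.5, 0.3]
opening: 0.0309
0.48 0.1465
0.52 0.1465
0.56 0.1465
0.6 0.1465
[-0.146758    0.02074626 -0.04575084] 43.05
```

View pics/cr31.png

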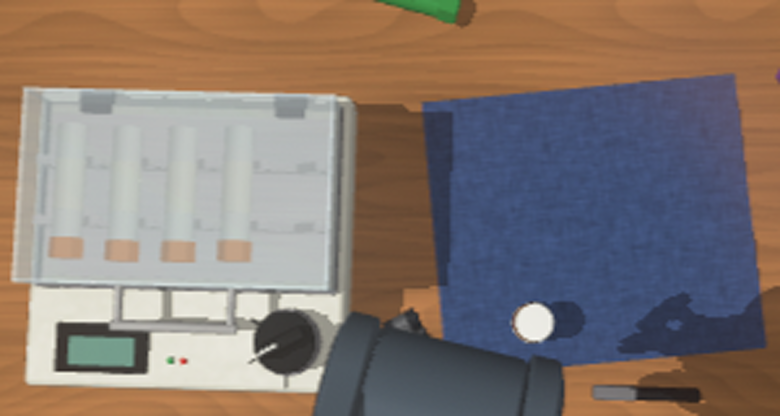

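The hood is closed with all four tubes in their grooves (caps at crop row ~250). The dial points to the slow tick (250,362), the jar and marker are in place, and the robot is touching nothing. Handing in.

```bash
python3 -c "
from rig import *
job_done()"
```

```text
the job is handed in; nothing more can be done
```

The job is handed in at about 43 s of robot time. It reported no verdict, so the result below rests on my own measurements.

**What I did:** I swung the hood open by its bar and laid all four tubes from the pad in grooves 2–5. One of them had been knocked a few centimetres during the run, so I located it again before picking it up. I then closed the hood, pushed the dial in, turned it 60° clockwise to slow rocking and let it spring out.

**Last checks:**
- **Tubes:** before closing, all four were within 2 mm of centre lengthwise, lay straight and had level tops. Afterwards they could only be checked by eye through the closed hood, and they looked unchanged.
- **Hood:** closed, with its top at 0.1465 m everywhere, the same height as at the start.
- **Dial:** sprung out (disc top 0.1035 m), turned about 60°, with its pointer on the slow tick.
- **Bystanders:** by eye, the jar and the marker are where they were. The green and purple look-alikes were not touched.
- **Contact:** about 0 N at the tool at the end.

**What disagreed or ran high:**
- The tube tops read about 2 mm higher than nominal in the top view, which is within the 4 mm tolerance and close to the calibration error.
- The wrist force reached about 55 N when closing the hood and about 53 N when turning the dial, below the 120 N limit. I could not measure the separate 40 N limit on the arm and gripper body.

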